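# Mount a bottle bracket on the bench rack and load it

## Task

Hook the loose blue bracket's two tabs into the two free slots of the rack uprights, below the white upper shelf, and push it straight down until it is fully home and the brass spring pin has snapped into the window of its back plate. Then stand the red-capped reagent bottle, from the row of three at the right of the worktop, upright in the little tray at the front of the mounted bracket, and leave the other two bottles standing where they are.

Things in the scene. Friction and masses are not known exactly. Their poses are not given: they have to be found in the camera images.
- rack: Fixed bench rack, grey base, two aluminium slotted uprights, 305 mm tall. Origin on the worktop, midway between the uprights in their front plane; x points level into the rack, y left, z up. Base x -43 to +67, y +-65, 8 mm thick. Uprights centred at y +40 and -40, 30 mm wide, front sheet 4 mm thick (x 0 to 4).
- slot_left (a point): Middle of the lower edge of the left slot, in the front plane of the upright; at rack (0, 40, 126) mm. Each slot is an upright opening 10 mm wide and 22 mm high (z 126 to 148), through the 4 mm sheet.
- slot_right (a point): The same for the right slot, at rack (0, -40, 126) mm.
- lock_pin (a joint): Brass spring pin in the rack at (0, 0, 100) mm, 8 mm thick, round nose. Value in m: 0 = sprung out (nose 4.5 mm in front of the uprights); grows as pressed in, 0.0045 under the back plate; spring 2 to 4 N. Snaps to 0 in the bracket's window when that is fully down; its push keeps the bracket from dropping home by its own weight.
- bracket: Loose blue bracket, about 160 g, standing level on its floor, as when mounted. Origin at the middle of the lower edge of its back plate's rear face; x points to its rear (the tabs), y left, z up. Back plate x -5 to 0, 103 mm wide, 72 mm high. Floor 70 mm wide, 4 mm thick, x -3 to -117. Centre of mass near the grip.
- bracket_grip (a point): Where to grasp the bracket: its black upright centre rib, at bracket (-43, 0, 40) mm. Rib 12 mm thick (y), x -6 to -62, top at z 54; pinch it firmly across y.
- tab_left (a point): Lower end of the left tab's lip, bracket (8.3, 40, 46) mm. Each steel tab is 5 mm wide (y): a neck x 0 to 5.8, z 56 to 62, then a lip x 5.8 to 10.8, z 46 to 62, that hangs down behind the sheet.
- tab_right (a point): Lower end of the right tab's lip, bracket (8.3, -40, 46) mm.
- tray_floor (a point): Centre of the bottle tray's floor at the front of the bracket, bracket (-90, 0, 4) mm. Inside the tray is free from x -114 to -62 and 64 mm wide in y; its rim stands 8 mm above its floor.
- red_bottle: White dropper bottle with a red cap, 40 g, the one to move. Origin at the centre of its underside, z up. Body 29 mm in diameter to z 52, cap 24 mm in diameter to z 78. The three bottles may stand in any order.
- blue_bottle: White dropper bottle with a blue cap, 27 mm in diameter, 74 mm tall, bystander. Origin at the centre of its underside.
- yellow_bottle: White dropper bottle with a yellow cap, 31 mm in diameter, 74 mm tall, bystander. Origin at the centre of its underside.
- shelf_edge (a point): Middle of the lower front edge of the rack's fixed white upper shelf, rack (-45, 0, 260) mm. The shelf reaches from there back to the uprights, y +-75, a fixed carton on it. A tool held vertical at the mounted bracket's grip would hit it: lean the tool back 30 to 40 degrees (fingers pointing forward and down).
- home (a point): Where the bracket's origin lies when mounted: rack (0, 0, 70) mm, axes parallel to the rack's. To mount: hold the bracket level 10 to 16 mm (best 13) above home and in front, move it along rack x until its back plate meets the uprights (tabs through the slots), then push it straight down 13 mm, against about 4 to 8 N.
- window (a point): Centre of the window for the pin in the back plate, in its rear face, bracket (0, 0, 30) mm; 14 mm wide, 12 mm high.
Mind the look-alikes: they are no part of the job. Leave any orange look-alike of the red_bottle alone.

How it is judged:
On the way, in this order (a step that is already met when the one before it is completed fails the run):
1. both tabs are through the slots, their lips behind the sheet (x of each of tab_left, tab_right in the frame of rack above 0.005 m and z of tab_left in the frame of slot_left between -0.006 and 0.008 m and horizontal distance between tab_left and slot_left below 0.016 m and horizontal distance between tab_right and slot_right below 0.016 m).
2. the bracket is pushed fully down and the pin has snapped out into its window (z of tab_left in the frame of slot_left below -0.0075 m and z of tab_right in the frame of slot_right below -0.0075 m and x of each of tab_left, tab_right in the frame of rack above 0.005 m and horizontal distance between tab_left and slot_left below 0.016 m and horizontal distance between tab_right and slot_right below 0.016 m and value of joint lock_pin below 0.0015 m), for 0.2 s.
At the end, for the whole second after the job is handed in: Both tabs hang fully down in their slots (lips 7.5 mm or more below the slot edge, behind the sheet), the pin is out (under 1.5 mm), the red-capped bottle stands upright (0.15 rad) in the tray, all at rest; the other bottles stand within 30 mm of their places (all of step 2 and x of red_bottle in the frame of tray_floor between -0.016 and 0.02 m and y of red_bottle in the frame of tray_floor between -0.022 and 0.022 m and z of red_bottle in the frame of tray_floor between -0.003 and 0.005 m and angle between each of red_bottle, blue_bottle, yellow_bottle's own z axis and vertical below 0.15 rad and linear speed of each of red_bottle, bracket below 0.02 m/s and distance of each of blue_bottle, yellow_bottle from where it was at the start of the episode below 0.03 m); the robot touches nothing.
It fails at once if another bottle is knocked away or over (distance of any of blue_bottle, yellow_bottle from where it was at the start of the episode above 0.03 m or angle between any of blue_bottle, yellow_bottle's own z axis and vertical above 0.5 rad).
It also fails if it takes over 54 s, if anything falls off the work surface, if the arm or the gripper's body presses on something with over 40 N, if the wrist force passes 120 N, or if a joint passes its speed limit or range.

## Robot

A 6-joint arm with a two-finger parallel gripper is mounted at the origin on a cart in front of the work surface, level with it; the furniture and walls round the work are solid. World frame = base frame: x ahead of the robot, y to its left, z up, the work surface at z = 0. Lengths are in m, angles in rad, forces in N, time in s.
With the tool pointing down it reaches from about 0.35 to 0.725 m from the base axis. Payload 4.3 kg.
Tool frame: the origin (TCP) lies midway between the tips of the shut fingers; the grasp point (between the pads) lies 19 mm behind it; x points along the fingers, y is the direction in which the jaws open and shut, and the axes are right-handed (so a half turn about x gives the same grasp; the last joint's range is limited). The gripper opens to 85 mm and grips with 20 to 120 N. Pads are 22 mm wide; open, the fingers measure 114 mm over their backs; the gripper's body (76 mm by 85 mm) begins 54 mm behind the grasp point. The pads swing forward as they close: fully open they stand 13 mm farther back than shut.
Start: joints at [0.998, 0.377, 0.081, 1.274, 0, 1.46], TCP at [0.257, 0.515, 0.211] pointing down, gripper open.
Joint ranges: [-2.72, 2.72], [-0.84, 1.66], [-1.02, 1.22], [-1.77, 2.12], [-1.37, 1.28], [-3.14, 3.14]. Speed limits (rad/s): [2.57, 2.57, 3.14, 3.14, 3.14, 3.14].

## Interface

Orientations are given as a unit quaternion [x, y, z, w].
In Python, from bench import read_state, imaging, ctrl gives the robot as it stands.
- The arm moves only by the tool apply_moves, never from a script. Its argument "series" is a list of rows, each an object of numbers: "x", "y", "z": the shift along the tool's x, y, z in cm; "turn": the turn about the tool's x in degrees; "fingers": the finger opening in cm, from 0 to 8.54. A call has 1 to 20 rows; each row is the pose to reach, as a shift and turn from the pose commanded when the call began, along the tool's axes at that moment; what a row does not reach only later rows make up. A row lasts 1/12 s, in which the tool goes at most 41.7 mm and 7.16 degrees, less where a joint would pass 70% of its speed; a pose out of reach is approached as far as the arm can. A call with a gripper value outside its range is refused whole. The fingers move at their own pace and stop on an object; "grip_force" is the grip in N (left out, the last holds). Time passes only in rows, so rows that repeat a pose let the fingers close. It gives the time, the measured TCP pose, the force and the opening at its end, in the units of the state.
- read_state(): the state, without advancing time (a new reading comes with each control period).
- imaging.snapshot(name): name is "scene" or "top"; returns the picture (384x512x3 uint8, blue, green, red); there is no depth.
- imaging.camera_info(name): a dict with "vfov" (degrees; the focal length in pixels is half the picture's height over the tangent of half this angle, whatever the lens; pixels are square), "cx", "cy" (the principal point, pixels), "dist" ([k1, k2, p1, p2, k3] as OpenCV has them; the pictures are not rectified), "rvec" (rotation vector, rad) and "tvec" (3), from world to camera coordinates, as OpenCV has them. Camera axes: x right, y down, z forward; pixel columns grow to the right and rows downward; lengths in m; the calibration is good to about 2 mm. A picture is of the moment at which its call begins. camera_info takes no time and is no camera call.
- ctrl.close_job(): hands the job in, once; it reports no verdict.
The state is a dict: "clock": time; "qpos": joint angles; "joint_vel": joint speeds; "joint_torque": joint torques, N m; "eef_pos": TCP position; "eef_rot": TCP orientation; "force": force on the tool from outside, world axes, zero at the start; "ft_torque": the same for the moment, N m; "width": finger opening in m.
Only numpy, scipy, OpenCV 4.12 (cv2) and the standard library are available. Lean on these libraries where they do the work, as an engineer would, in place of code of your own. Each camera call takes 0.05 s, during which the arm holds its last target. There are 200 camera calls.

## Working session

There is one attempt and no reset: what is moved stays moved. The work goes in short steps, Python scripts to look and compute and a tool call to move; the robot and the scene stay as the last step left them, time stands still between calls to the robot, and variables do not carry over. Pictures are saved under pics/ and viewed, about 8 in all and at most 12, crops included, and the job is handed in when it is done.

Besides the shell and the picture viewer there is one more tool, called after "Emit:" as a command line: name --argument value ..., lists and objects as JSON in quotes. apply_moves: Moves the arm, as the interface text tells. Its arguments: {"type":"object","properties":{"series":{"type":"array"},"grip_force":{"type":"number"}},"required":["series"]}

```bash
ls; mkdir -p pics
python3 - <<'E'
from bench import read_state, imaging
import cv2
for n in("scene","top"):
    i=imaging.snapshot(n); cv2.imwrite(f"pics/{n}0.png",i); print(n,imaging.camera_info(n))
print(read_state())
E
```

```text
pics
scene {'vfov': 47.3525818378974, 'cx': 261.89211458764305, 'cy': 194.35919372366104, 'dist': array([-0.16005418,  0.        ,  0.        ,  0.        ,  0.        ]), 'rvec': array([ 1.88526982, -1.07487807,  0.5946375 ]), 'tvec': array([-0.38249683,  0.39951156,  0.70892679])}
top {'vfov': 57.44284188832877, 'cx': 260.57918800052704, 'cy': 185.8868351619633, 'dist': array([-0.06515558,  0.        ,  0.        ,  0.        ,  0.        ]), 'rvec': array([ 2.13584892, -2.15534968,  0.07788612]), 'tvec': array([-0.06645267,  0.6044017 ,  0.96720949])}
{'clock': 0.1, 'qpos': array([ 9.97695341e-01,  3.77999937e-01,  7.97771155e-02,  1.27441544e+00,
       -1.23453786e-05,  1.46050398e+00]), 'joint_vel': array([-0.00151306, -0.00259446,  0.00260716,  0.00166233, -0.0002231 ,
       -0.00096978]), 'joint_torque': array([ 9.17697253e-04, -4.64694285e+01,  2.70581907e+01,  1.20776685e-02,
       -1.38526407e-04,  1.55584303e-06]), 'eef_pos': array([0.25636909, 0.51398489, 0.20985551]), 'eef_rot': array([ 0.16155604,  0.68847286, -0.16278611,  0.68804466]), 'force': array([ 0.56468457, -0.67541431, -0.87660871]), 'ft_torque': array([ 0.05098327,  0.02008164, -0.03142323]), 'width': 0.08519196814168142}
```

View pics/scene0.png

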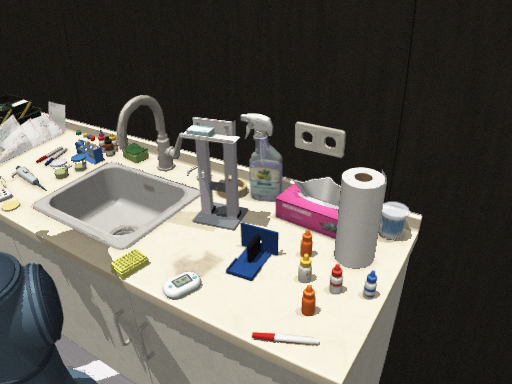

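View pics/top0.png

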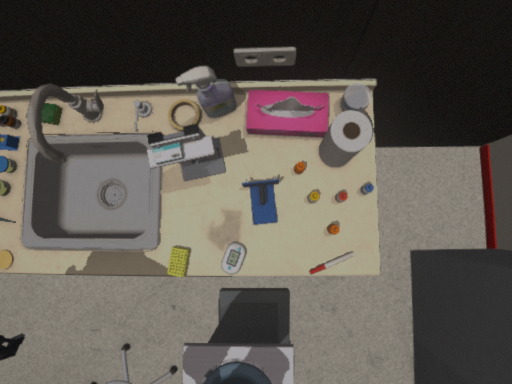

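Scene: rack (220,180), blue bracket (255,250), red-capped white bottle (337,278), orange look-alikes (307,245) and (308,300), yellow (305,268), blue (370,284). Next I'll zoom in for measurement.

```bash
cat > h.py <<'E'
import numpy as np, cv2
from bench import read_state, imaging
from scipy.spatial.transform import Rotation as R
def cam(n):
    c=imaging.camera_info(n); f=192/np.tan(np.radians(c['vfov']/2))
    return np.array([[f,0,c['cx']],[0,f,c['cy']],[0,0,1]]),c['dist'],c['rvec'],c['tvec']
def proj(n,P):
    K,d,r,t=cam(n); return cv2.projectPoints(np.array(P,float).reshape(-1,3),r,t,K,d)[0].reshape(-1,2)
def ray(n,uv):
    K,d,r,t=cam(n); M=cv2.Rodrigues(r)[0]
    p=cv2.undistortPoints(np.array(uv,float).reshape(-1,1,2),K,d).reshape(-1,2)
    return -M.T@t, np.c_[p,np.ones(len(p))]@M
def plane(n,uv,z):
    c,D=ray(n,uv); return c+D*((z-c[2])/D[:,2])[:,None]
def tri(a,b):
    """scene px a, top px b -> point, gap"""
    c1,D1=ray("scene",[a]);c2,D2=ray("top",[b]);d1=D1[0];d2=D2[0]
    s=np.linalg.lstsq(np.c_[d1,-d2],c2-c1,rcond=None)[0]
    p,q=c1+s[0]*d1,c2+s[1]*d2; return (p+q)/2,np.linalg.norm(p-q)
E
python3 - <<'E'
from h import *
print(proj("top",[[0,0,0],[.3,0,0],[.3,.3,0],[.257,.515,.211]]),proj("scene",[[0,0,0],[.257,.515,.211]]))
a=cv2.imread("pics/scene0.png");b=cv2.imread("pics/top0.png")
def crop(i,x0,y0,w,h,k): return cv2.resize(i[y0:y0+h,x0:x0+w],None,fx=k,fy=k,interpolation=cv2.INTER_CUBIC)
cv2.imwrite("pics/c1.png",crop(a,180,100,200,150,4)[:, :])
cv2.imwrite("pics/c2.png",np.vstack([crop(b,140,120,160,110,5)[:550]]))
# caps
for n,i in(("scene",a),("top",b)):
    h=cv2.cvtColor(i,cv2.COLOR_BGR2HSV)
    for nm,lo,hi in(("red",(0,150,90),(5,255,255)),("red2",(174,150,90),(180,255,255)),("orange",(6,150,90),(16,255,255)),("yellow",(20,120,90),(35,255,255)),("blue",(100,120,40),(125,255,255))):
        N,_,s,c=cv2.connectedComponentsWithStats(cv2.inRange(h,lo,hi))
        print(n,nm,[(tuple(s[k][:5]),c[k].round(1)) for k in range(1,N) if s[k][4]>12 and c[k][0]>220])
E
```

```text
[[237.12574207 399.20109013]
 [236.73860312 292.44827981]
 [134.9564651  291.50575899]
 [ 15.44655785 323.30852032]] [[ 48.65336441 417.08351427]
 [-14.32199226 183.11253392]]
scene red [((np.int32(332), np.int32(264), np.int32(10), np.int32(13), np.int32(93)), array([336.5, 271.1])), ((np.int32(252), np.int32(333), np.int32(23), np.int32(8), np.int32(130)), array([263.5, 335.9]))]
scene red2 []
scene orange [((np.int32(301), np.int32(229), np.int32(11), np.int32(28), np.int32(236)), array([306.3, 243.5])), ((np.int32(302), np.int32(285), np.int32(13), np.int32(31), np.int32(338)), array([308.1, 301.2]))]
scene yellow [((np.int32(258), np.int32(173), np.int32(6), np.int32(5), np.int32(24)), array([260.2, 175. ])), ((np.int32(301), np.int32(254), np.int32(10), np.int32(13), np.int32(100)), array([305.5, 260.8]))]
scene blue [((np.int32(227), np.int32(223), np.int32(51), np.int32(58), np.int32(1391)), array([253.8, 251.4])), ((np.int32(367), np.int32(271), np.int32(10), np.int32(12), np.int32(82)), array([371.5, 277.3])), ((np.int32(366), np.int32(289), np.int32(9), np.int32(3), np.int
[... 176 characters left out ...]
p.int32(8), np.int32(8), np.int32(49)), array([342.5, 195.6])), ((np.int32(310), np.int32(265), np.int32(15), np.int32(9), np.int32(57)), array([317.2, 268.8]))]
top red2 []
top orange [((np.int32(295), np.int32(162), np.int32(10), np.int32(11), np.int32(86)), array([299.4, 167. ])), ((np.int32(328), np.int32(225), np.int32(11), np.int32(9), np.int32(81)), array([333.3, 229. ]))]
top yellow [((np.int32(310), np.int32(191), np.int32(10), np.int32(10), np.int32(71)), array([314.3, 195.7]))]
top blue [((np.int32(366), np.int32(185), np.int32(7), np.int32(6), np.int32(24)), array([368.8, 187.7])), ((np.int32(251), np.int32(186), np.int32(26), np.int32(38), np.int32(625)), array([263.1, 206.4]))]
```

View pics/c1.png

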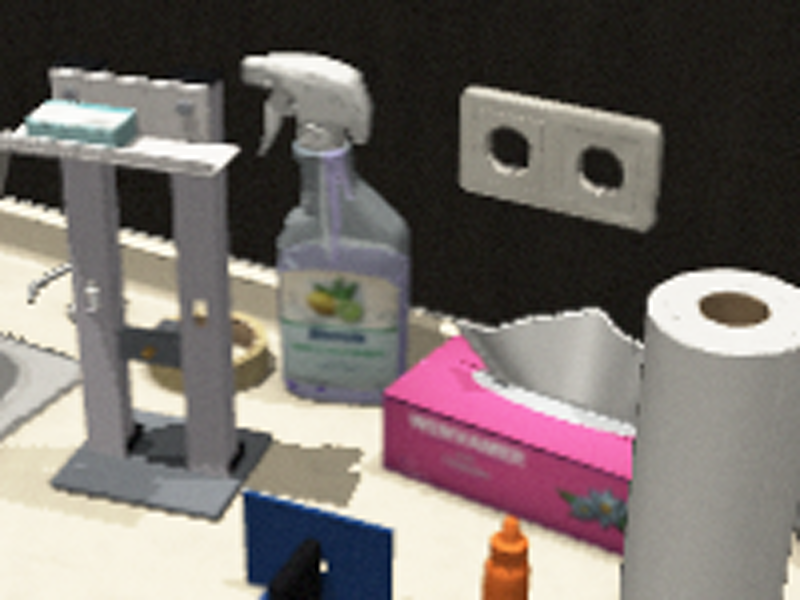

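View pics/c2.png

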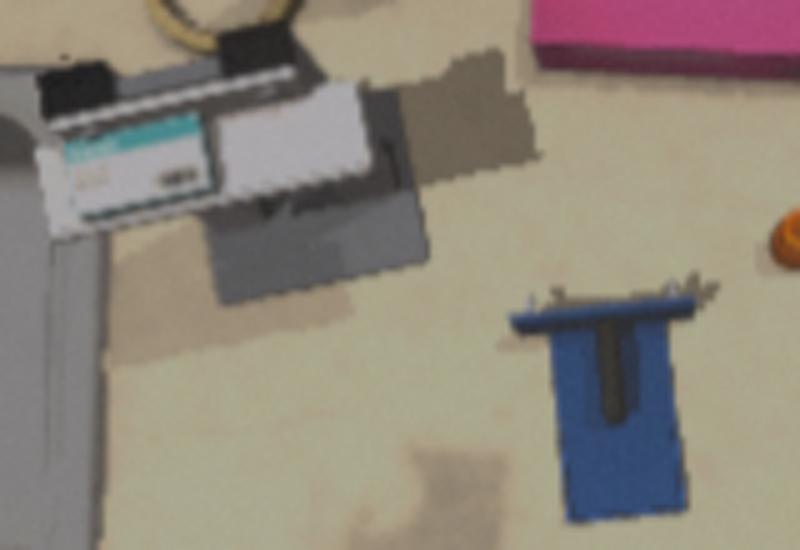

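```bash
cat > m.py <<'E'
from h import *
def fit(loc,w):
    loc=np.array(loc)[:,:2];w=np.array(w)[:,:2];a=loc-loc.mean(0);b=w-w.mean(0)
    th=np.arctan2((a[:,0]*b[:,1]-a[:,1]*b[:,0]).sum(),(a*b).sum())
    M=np.array([[np.cos(th),-np.sin(th)],[np.sin(th),np.cos(th)]]);o=w.mean(0)-M@loc.mean(0)
    return o,np.degrees(th),(w-(loc@M.T+o))*1000
S=lambda p:np.array(p)/4+[180-.4,100-.4]
T=lambda p:np.array(p)/5+[140-.4,120-.4]
E
python3 - <<'E'
from m import *
np.set_printoptions(precision=4,suppress=True)
for n in("scene","top"): print(n,ray(n,[[0,0]])[0])
rk=[("s",(53,486),(-43,65,8)),("s",(220,512),(-43,-65,8)),("s",(271,432),(67,-65,8)),("s",(92,297),(0,40,137)),("s",(200,311),(0,-40,137)),
("t",(222,303),(-43,65,8)),("t",(430,262),(-43,-65,8)),("t",(55,238),(-45,75,262)),("t",(372,170),(-45,-75,262))]
W=[plane("scene",[S(p)],l[2]/1e3)[0] if k=="s" else plane("top",[T(p)],l[2]/1e3)[0] for k,p,l in rk]
L=[np.array(l)/1e3 for _,_,l in rk]
for (k,p,l),w in zip(rk,W):print(k,l,w)
print("all",*fit(L,W));print("scene",*fit(L[:5],W[:5]))
bk=[((568,522),(-117,35,12)),((687,512),(-117,-35,12)),((512,316),(0,51.5,72)),((695,297),(0,-51.5,72)),((615,425),(-62,0,45))]
W=[plane("top",[T(p)],l[2]/1e3)[0] for p,l in bk]
print("bracket",*fit([np.array(l)/1e3 for _,l in bk],W))
# bottles
for n,a,b in(("red",(336.5,271.1),(342.5,195.6)),("yel",(305.5,260.8),(314.3,195.7)),("blu",(371.5,277.3),(368.8,187.7)),("or1",(306.3,236),(299.4,167)),("or2",(308.1,292),(333.3,229))):print(n,tri(a,b),plane("top",[b],.065)[0])
a=cv2.imread("pics/scene0.png")[210:320,200:390];cv2.imwrite("pics/c3.png",cv2.resize(a,None,fx=4,fy=4,interpolation=cv2.INTER_CUBIC))
E
```

```text
scene [-0.1439 -0.5417  0.7031]
top [ 0.4925 -0.1102  1.0249]
s (-43, 65, 8) [0.6222 0.1545 0.008 ]
s (-43, -65, 8) [0.6556 0.0348 0.008 ]
s (67, -65, 8) [0.7589 0.0592 0.008 ]
s (0, 40, 137) [0.6741 0.1465 0.137 ]
s (0, -40, 137) [0.6944 0.0705 0.137 ]
t (-43, 65, 8) [0.626  0.1559 0.008 ]
t (-43, -65, 8) [0.6489 0.032  0.008 ]
t (-45, 75, 262) [0.6231 0.1664 0.262 ]
t (-45, -75, 262) [0.6517 0.0227 0.262 ]
all [0.6811 0.1056] 13.147792768354593 [[-2.2243 -4.6197]
 [ 1.5848  2.2712]
 [-2.283   1.7055]
 [ 2.0578  1.9989]
 [ 4.2152  3.8512]
 [ 1.5656 -3.1449]
 [-5.1427 -0.5366]
 [ 2.8851 -1.9308]
 [-2.6585  0.4053]]
scene [0.6815 0.1066] 14.470864730146166 [[-1.3614 -4.3522]
 [-0.4674  1.8222]
 [-3.729  -1.2102]
 [ 2.5971  1.1644]
 [ 2.9606  2.5758]]
bracket [ 0.6135 -0.0726] 5.197088757173097 [[ 2.0203 -0.746 ]
 [ 0.9116  0.4055]
 [-0.3791 -1.0966]
 [-0.393   0.9142]
 [-2.1598  0.5229]]
red (array([ 0.5711, -0.298 ,  0.0592]), np.float64(0.0008892528213311142)) [ 0.5709 -0.2972  0.065 ]
yel (array([ 0.5719, -0.2208,  0.0567]), np.float64(0.0008296099059940111)) [ 0.5714 -0.2202  0.065 ]
blu (array([ 0.5927, -0.3724,  0.0563]), np.float64(1.4167370830139452e-05)) [ 0.5918 -0.37    0.065 ]
or1 (array([ 0.6524, -0.1819,  0.0614]), np.float64(0.0013667185309536023)) [ 0.6515 -0.181   0.065 ]
or2 (array([ 0.4805, -0.2711,  0.0581]), np.float64(0.0008246474185613067)) [ 0.4803 -0.2696  0.065 ]
```

View pics/c3.png

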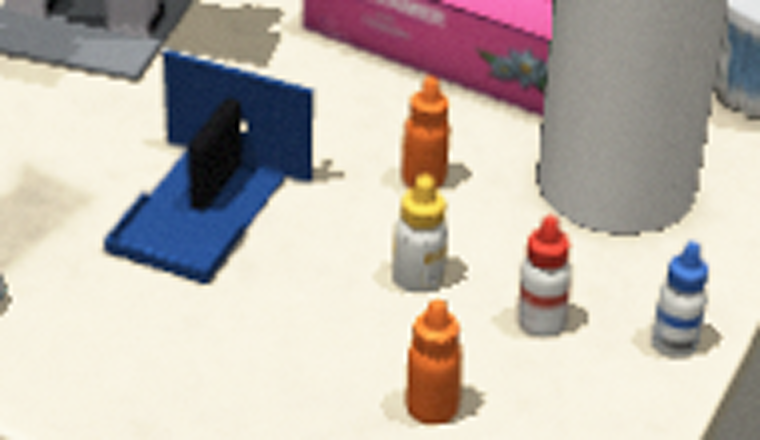

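Crop c3: the red-capped white-bodied bottle is at crop (545,275), which is scene (336,279). The fully orange ones at scene (307,243) and (309,300) are look-alikes and stay untouched. Yellow is at (305,268), blue at (370,285).

Next comes the first move: to above the bracket rib, jaws across the rib.

```bash
cat >> h.py <<'E'
def go(tcp,yaz=None,s=None):
    """shift (cm, tool axes) and turn (deg) from the measured pose to a TCP position / jaw azimuth"""
    s=s or read_state();M=R.from_quat(s['eef_rot']).as_matrix();d=M.T@(np.array(tcp)-s['eef_pos'])*100
    y=np.degrees(np.arctan2(M[1,1],M[0,1]))
    print("shift",d.round(2),"yaz",round(y,2),"turn",None if yaz is None else round(y-yaz,2),"toolx",M[:,0].round(3))
E
python3 - <<'E'
from h import *
go([.571,-.0765,.20],95.2)
# sub-pixel line segments near rack/bracket in top view
i=cv2.cvtColor(cv2.imread("pics/top0.png"),cv2.COLOR_BGR2GRAY)
g=cv2.resize(i[110:240,135:300],None,fx=3,fy=3,interpolation=cv2.INTER_CUBIC)
L=cv2.createLineSegmentDetector().detect(g)[0][:,0]
for l in L:
    p=(l.reshape(2,2)+.5)/3-.5+[135,110]
    if np.hypot(*(p[1]-p[0]))>13:
        o=[p.round(1).tolist()]
        for z in(.008,.262,.072):
            w=plane("top",p,z);v=w[1]-w[0];o+=[round(np.degrees(np.arctan2(v[1],v[0]))%90,1)]
        print(*o)
E
```

```text
shift [  1.05 -38.79  54.52] yaz 63.48 turn -31.72 toolx [-0.001 -0.002 -1.   ]
[[199.0, 132.2], [148.8, 143.6]] 11.7 11.7 11.7
[[273.8, 192.0], [277.5, 221.2]] 6.7 6.7 6.7
[[252.6, 224.0], [249.3, 187.4]] 4.8 4.8 4.8
[[214.1, 152.5], [210.4, 136.0]] 13.0 13.0 13.0
[[149.5, 145.8], [197.6, 135.0]] 11.6 11.6 11.6
[[155.9, 162.2], [181.0, 156.9]] 11.0 11.0 11.0
[[196.8, 124.7], [205.5, 135.3]] 38.8 38.8 38.8
[[219.0, 138.3], [223.7, 160.6]] 12.1 12.1 12.1
[[180.8, 160.9], [203.8, 155.7]] 12.0 12.0 12.0
[[276.0, 222.0], [252.7, 224.5]] 5.7 5.7 5.7
[[197.7, 139.8], [182.5, 143.2]] 11.4 11.4 11.4
[[182.8, 144.0], [184.4, 157.8]] 7.6 7.6 7.6
[[224.0, 172.5], [184.8, 181.0]] 11.6 11.6 11.6
[[235.4, 110.1], [217.5, 118.4]] 24.7 24.7 24.7
[[161.3, 193.6], [160.3, 227.4]] 89.5 89.5 89.5
[[183.1, 158.3], [157.7, 164.1]] 11.9 11.9 11.9
[[247.9, 181.3], [270.3, 178.6]] 6.2 6.2 6.2
[[247.2, 151.7], [230.9, 155.0]] 10.6 10.6 10.6
[[281.1, 135.1], [265.3, 134.8]] 87.9 87.9 87.9
[[162.0, 166.1], [161.2, 189.0]] 89.5 89.5 89.5
[[176.6, 163.1], [162.8, 166.2]] 12.1 12.1 12.1
[[299.0, 110.5], [273.6, 110.6]] 89.1 89.1 89.1
[[276.0, 116.0], [295.7, 117.6]] 84.0 84.0 84.0
[[183.0, 180.2], [180.0, 164.7]] 12.0 12.0 12.0
[[246.9, 127.9], [287.0, 129.5]] 86.7 86.7 86.7
[[178.7, 146.3], [162.0, 150.3]] 12.5 12.5 12.5
[[245.9, 126.6], [245.0, 109.8]] 2.7 2.7 2.7
[[157.0, 239.1], [159.3, 166.5]] 89.5 89.5 89.5
```

Emit:
apply_moves --series '[{"x": 0,"y": -38.8,"z": 54.5,"turn": -32.3},{"x": 0,"y": -38.8,"z": 54.5,"turn": -32.3},{"x": 0,"y": -38.8,"z": 54.5,"turn": -32.3},{"x": 0,"y": -38.8,"z": 54.5,"turn": -32.3},{"x": 0,"y": -38.8,"z": 54.5,"turn": -32.3},{"x": 0,"y": -38.8,"z": 54.5,"turn": -32.3},{"x": 0,"y": -38.8,"z": 54.5,"turn": -32.3},{"x": 0,"y": -38.8,"z": 54.5,"turn": -32.3},{"x": 0,"y": -38.8,"z": 54.5,"turn": -32.3},{"x": 0,"y": -38.8,"z": 54.5,"turn": -32.3},{"x": 0,"y": -38.8,"z": 54.5,"turn": -32.3},{"x": 0,"y": -38.8,"z": 54.5,"turn": -32.3},{"x": 0,"y": -38.8,"z": 54.5,"turn": -32.3},{"x": 0,"y": -38.8,"z": 54.5,"turn": -32.3},{"x": 0,"y": -38.8,"z": 54.5,"turn": -32.3},{"x": 0,"y": -38.8,"z": 54.5,"turn": -32.3},{"x": 0,"y": -38.8,"z": 54.5,"turn": -32.3},{"x": 0,"y": -38.8,"z": 54.5,"turn": -32.3},{"x": 0,"y": -38.8,"z": 54.5,"turn": -32.3},{"x": 0,"y": -38.8,"z": 54.5,"turn": -32.3}]'

```text
invalid input at $.series[0]: expected keys x, y, z, turn, fingers
```

Run:
```python
from h import *
s=read_state();print(s['clock'],s['qpos'].round(3),s['eef_pos'].round(4),s['width'])
go([.571,-.0765,.20],95.8)
def loc(p,z,th,n="top"):
    w=plane(n,p,z)[:,:2];t=np.radians(th);x=np.array([np.cos(t),np.sin(t)]);y=np.array([-np.sin(t),np.cos(t)])
    return (w@x).round(4),(w@y).round(4)
th=11.7
print("base front",loc([[224,172.5],[184.8,181]],.008,th)[0]+.043)
print("shelf front",loc([[155.9,162.2],[203.8,155.7]],.262,th)[0]+.045, "0.266",loc([[155.9,162.2],[203.8,155.7]],.266,th)[0]+.045)
print("base right",loc([[219,138.3],[223.7,160.6]],.008,th)[1]+.065,"left",loc([[183,180.2],[180,164.7]],.008,th)[1]-.065)
S=lambda p:np.array(p)/4+[179.6,99.6]
print("slots",loc([S((92,297)),S((200,311))],.137,th,"scene"))
print("scene base",loc([S((53,486)),S((220,512)),S((271,432))],.008,th,"scene"))
th=5.8
print("floor sides",loc([[273.8,192],[277.5,221.2]],.006,th)[1],loc([[252.6,224],[249.3,187.4]],.006,th)[1])
print("floor front",loc([[276,222],[252.7,224.5]],.008,th)[0]+.117,"plate",loc([[247.9,181.3],[270.3,178.6]],.072,th)[0])
```

```text
0.1 [ 0.998  0.378  0.08   1.274 -0.     1.461] [0.2564 0.514  0.2099] 0.08519196814168142
shift [  1.05 -38.79  54.52] yaz 63.48 turn -32.32 toolx [-0.001 -0.002 -1.   ]
base front [0.6844 0.6848]
shelf front [0.6975 0.6881] 0.266 [0.6965 0.6871]
base right [-0.036  -0.0365] left [-0.0363 -0.036 ]
slots (array([0.6898, 0.6943]), array([ 0.0068, -0.0718]))
scene base (array([0.6406, 0.649 , 0.7551]), array([ 0.0251, -0.0989, -0.0959]))
floor sides [-0.1683 -0.1695] [-0.0969 -0.0985]
floor front [0.6039 0.6041] plate [0.6054 0.6058]
```

Emit:
apply_moves --series '[{"x": 0,"y": -38.8,"z": 54.6,"turn": -32.3,"fingers": 6},{"x": 0,"y": -38.8,"z": 54.6,"turn": -32.3,"fingers": 6},{"x": 0,"y": -38.8,"z": 54.6,"turn": -32.3,"fingers": 6},{"x": 0,"y": -38.8,"z": 54.6,"turn": -32.3,"fingers": 6},{"x": 0,"y": -38.8,"z": 54.6,"turn": -32.3,"fingers": 6},{"x": 0,"y": -38.8,"z": 54.6,"turn": -32.3,"fingers": 6},{"x": 0,"y": -38.8,"z": 54.6,"turn": -32.3,"fingers": 6},{"x": 0,"y": -38.8,"z": 54.6,"turn": -32.3,"fingers": 6},{"x": 0,"y": -38.8,"z": 54.6,"turn": -32.3,"fingers": 6},{"x": 0,"y": -38.8,"z": 54.6,"turn": -32.3,"fingers": 6},{"x": 0,"y": -38.8,"z": 54.6,"turn": -32.3,"fingers": 6},{"x": 0,"y": -38.8,"z": 54.6,"turn": -32.3,"fingers": 6},{"x": 0,"y": -38.8,"z": 54.6,"turn": -32.3,"fingers": 6},{"x": 0,"y": -38.8,"z": 54.6,"turn": -32.3,"fingers": 6},{"x": 0,"y": -38.8,"z": 54.6,"turn": -32.3,"fingers": 6},{"x": 0,"y": -38.8,"z": 54.6,"turn": -32.3,"fingers": 6},{"x": 0,"y": -38.8,"z": 54.6,"turn": -32.3,"fingers": 6},{"x": 0,"y": -38.8,"z": 54.6,"turn": -32.3,"fingers": 6}]'

```text
clock: 1.6
eef_pos: [0.5733, -0.0802, 0.2095]
eef_rot: [-0.034, 0.706, 0.034, 0.706]
force: [0.6, 0.7, -0.0]
width: 0.0596
```

Run:
```python
from h import *
s=read_state();print(s['clock'],s['qpos'].round(3),s['eef_pos'].round(4),s['width'])
go([.572,-.0757,.02],95.8)
```

```text
1.6 [-2.480e-01  3.860e-01  9.100e-02  1.276e+00 -1.000e-03 -3.440e-01] [ 0.5733 -0.0802  0.2095] 0.059591360077553786
shift [18.95  0.48 -0.07] yaz 95.5 turn -0.3 toolx [-0.    -0.001 -1.   ]
```

Emit:
apply_moves --grip_force 40 --series '[{"x": 9,"y": 0.4,"z": 0,"turn": -0.3,"fingers": 6},{"x": 18.8,"y": 0.4,"z": 0,"turn": -0.3,"fingers": 6},{"x": 18.8,"y": 0.4,"z": 0,"turn": -0.3,"fingers": 6},{"x": 18.8,"y": 0.4,"z": 0,"turn": -0.3,"fingers": 6},{"x": 18.8,"y": 0.4,"z": 0,"turn": -0.3,"fingers": 6},{"x": 18.8,"y": 0.4,"z": 0,"turn": -0.3,"fingers": 6},{"x": 18.8,"y": 0.4,"z": 0,"turn": -0.3,"fingers": 6},{"x": 18.8,"y": 0.4,"z": 0,"turn": -0.3,"fingers": 1.1},{"x": 18.8,"y": 0.4,"z": 0,"turn": -0.3,"fingers": 0.5},{"x": 18.8,"y": 0.4,"z": 0,"turn": -0.3,"fingers": 0.5},{"x": 18.8,"y": 0.4,"z": 0,"turn": -0.3,"fingers": 0.5},{"x": 18.8,"y": 0.4,"z": 0,"turn": -0.3,"fingers": 0.5},{"x": 18.8,"y": 0.4,"z": 0,"turn": -0.3,"fingers": 0.5},{"x": 18.8,"y": 0.4,"z": 0,"turn": -0.3,"fingers": 0.5}]'

```text
clock: 2.77
eef_pos: [0.5735, -0.0729, 0.0248]
eef_rot: [-0.038, 0.705, 0.037, 0.707]
force: [-1.0, 0.6, 7.4]
width: 0.0105
```

Run:
```python
from h import *
s=read_state();print(s['clock'],s['qpos'].round(3),s['eef_pos'].round(4),s['width'],s['force'])
go([.572,-.0757,.04],101.7)
```

```text
2.7667 [-0.236  0.5   -0.232  0.834  0.    -0.342] [ 0.5735 -0.0729  0.0248] 0.010537635919881778 [-1.01297886  0.59105269  7.39051182]
shift [-1.52 -0.26 -0.17] yaz 96.08 turn -5.62 toolx [ 0.004 -0.001 -1.   ]
```

Emit:
apply_moves --grip_force 60 --series '[{"x": -1.2,"y": 0,"z": 0,"turn": 0,"fingers": 0.5},{"x": -1.2,"y": 0,"z": 0,"turn": -3,"fingers": 0.5},{"x": -1.2,"y": 0,"z": 0,"turn": -5.7,"fingers": 0.5},{"x": -1.2,"y": 0,"z": 0,"turn": -5.7,"fingers": 0.5},{"x": -1.2,"y": 0,"z": 0,"turn": -5.7,"fingers": 0.5}]'

```text
clock: 3.18
eef_pos: [0.5715, -0.0724, 0.0348]
eef_rot: [-0.072, 0.703, 0.072, 0.703]
force: [-0.5, -0.1, -1.4]
width: 0.0098
```

Run:
```python
from h import *
s=read_state();print(s['clock'],s['qpos'].round(3),s['eef_pos'].round(4),s['width'],s['force'])
go([.572,-.0757,.04],101.7)
a=imaging.snapshot("scene")[150:320,180:380];b=imaging.snapshot("top")[110:240,140:340]
cv2.imwrite("pics/c4.png",np.vstack([cv2.resize(a,None,fx=2,fy=2),cv2.resize(b,None,fx=2,fy=2)]))
```

```text
3.1833 [-0.236  0.49  -0.22   0.861  0.    -0.441] [ 0.5715 -0.0724  0.0348] 0.009793588460535201 [-0.47016174 -0.12143734 -1.4260528 ]
shift [-0.52 -0.33 -0.02] yaz 101.71 turn 0.01 toolx [-0.  0. -1.]
```

View pics/c4.png

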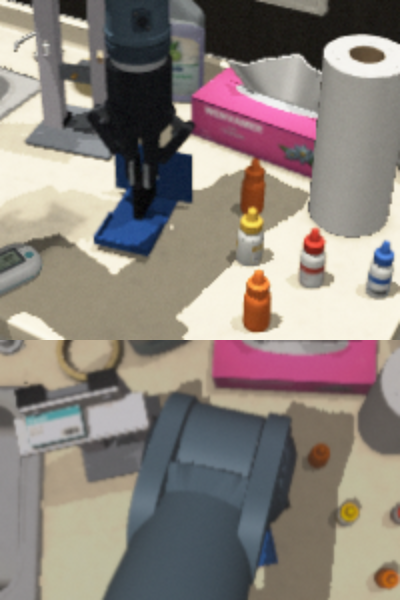

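The bracket is held level and has been turned to the rack's yaw. Next: set it down, release, and retreat upward to re-grasp with the tool leaning.

Emit:
apply_moves --series '[{"x": 1.05,"y": 0,"z": 0,"turn": 0,"fingers": 0.5},{"x": 1.05,"y": 0,"z": 0,"turn": 0,"fingers": 0.5},{"x": 1.05,"y": 0,"z": 0,"turn": 0,"fingers": 0.5},{"x": 1.05,"y": 0,"z": 0,"turn": 0,"fingers": 4},{"x": 1.05,"y": 0,"z": 0,"turn": 0,"fingers": 5},{"x": 1.05,"y": 0,"z": 0,"turn": 0,"fingers": 5},{"x": 1.05,"y": 0,"z": 0,"turn": 0,"fingers": 5},{"x": -3,"y": 0,"z": 0,"turn": 0,"fingers": 5},{"x": -7,"y": 0,"z": 0,"turn": 0,"fingers": 5},{"x": -11,"y": 0,"z": 0,"turn": 0,"fingers": 5},{"x": -15,"y": 0,"z": 0,"turn": 0,"fingers": 5},{"x": -15,"y": 0,"z": 0,"turn": 0,"fingers": 5},{"x": -15,"y": 0,"z": 0,"turn": 0,"fingers": 5}]'

```text
clock: 4.37
eef_pos: [0.5741, -0.073, 0.188]
eef_rot: [-0.073, 0.701, 0.072, 0.706]
force: [0.1, -0.3, -0.6]
width: 0.05
```

Run:
```python
from h import *
s=read_state();print(s['clock'],s['qpos'].round(3),s['eef_pos'].round(4),s['width'],s['force'])
q=np.radians(11.7);go([.45*np.cos(q)-.063*np.sin(q),.45*np.sin(q)+.063*np.cos(q),.22],101.7)
```

```text
4.3667 [-0.236  0.384  0.033  1.212  0.    -0.442] [ 0.5741 -0.073   0.188 ] 0.050029319538492656 [ 0.13412806 -0.25557296 -0.56211292]
shift [-3.33 25.09 -9.68] yaz 101.78 turn 0.08 toolx [ 0.007 -0.002 -1.   ]
```

Emit:
apply_moves --series '[{"x": -10,"y": 0,"z": -5,"turn": 0,"fingers": 5},{"x": -25,"y": 15,"z": -5,"turn": 0,"fingers": 5},{"x": -28,"y": 25,"z": -5,"turn": 0,"fingers": 5},{"x": -28,"y": 25,"z": -5,"turn": 0,"fingers": 5},{"x": -28,"y": 25,"z": -5,"turn": 0,"fingers": 5},{"x": -28,"y": 25,"z": -5,"turn": 0,"fingers": 5},{"x": -28,"y": 25,"z": -5,"turn": 0,"fingers": 5},{"x": -28,"y": 25,"z": -5,"turn": 0,"fingers": 5},{"x": -28,"y": 25,"z": -5,"turn": 0,"fingers": 5},{"x": -28,"y": 25,"z": -5,"turn": 0,"fingers": 5},{"x": -28,"y": 25,"z": -5,"turn": 0,"fingers": 5},{"x": -28,"y": 25,"z": -5,"turn": 0,"fingers": 5},{"x": -28,"y": 25,"z": -5,"turn": 0,"fingers": 5},{"x": -28,"y": 25,"z": -5,"turn": 0,"fingers": 5}]'

```text
clock: 5.53
eef_pos: [0.4717, 0.1611, 0.4628]
eef_rot: [-0.072, 0.705, 0.072, 0.702]
force: [-0.1, 0.1, -0.6]
width: 0.0499
```

Run:
```python
from h import *
s=read_state();print(s['clock'],s['qpos'].round(3),s['eef_pos'].round(4),s['width'],s['force'])
q=np.radians(11.7);go([.45*np.cos(q)-.063*np.sin(q),.45*np.sin(q)+.063*np.cos(q),.46],101.7)
```

```text
5.5333 [ 0.202  0.332  0.688  1.93  -0.    -0.002] [0.4717 0.1611 0.4628] 0.04993336248218947 [-0.14754754  0.0620738  -0.61057838]
shift [ 0.3   0.09 -4.46] yaz 101.7 turn -0.0 toolx [-0.003 -0.001 -1.   ]
```

Emit:
apply_moves --series '[{"x": -4,"y": 0,"z": 0,"turn": 0,"fingers": 5},{"x": -8,"y": 0,"z": 0,"turn": 0,"fingers": 5},{"x": -12,"y": 0,"z": 0,"turn": 0,"fingers": 5},{"x": -16,"y": 0,"z": 0,"turn": 0,"fingers": 5},{"x": -20,"y": 0,"z": 0,"turn": 0,"fingers": 5},{"x": -20,"y": 0,"z": 0,"turn": 0,"fingers": 5},{"x": -20,"y": 0,"z": 0,"turn": 0,"fingers": 5}]'

```text
clock: 6.12
eef_pos: [0.4383, 0.1502, 0.5333]
eef_rot: [-0.071, 0.69, 0.074, 0.717]
force: [-0.4, -0.4, 0.4]
width: 0.0496
```

Run:
```python
from h import *
s=read_state();print(s['clock'],s['qpos'].round(3),s['eef_pos'].round(4),s['width'],s['force'])
go([.45,.16,.3],101.7)
```

```text
6.1167 [ 1.920e-01  3.290e-01  9.110e-01  2.115e+00  2.000e-03 -1.300e-02] [0.4383 0.1502 0.5333] 0.049555792213619554 [-0.3921968  -0.41277564  0.40136103]
shift [23.36  0.7   0.45] yaz 101.76 turn 0.06 toolx [ 0.037  0.009 -0.999]
```

Emit:
apply_moves --series '[{"x": -20,"y": 0,"z": 20,"turn": 0,"fingers": 5},{"x": -30,"y": 0,"z": 20,"turn": 0,"fingers": 5},{"x": -30,"y": 0,"z": 20,"turn": 0,"fingers": 5},{"x": -30,"y": 0,"z": 20,"turn": 0,"fingers": 5},{"x": -30,"y": 0,"z": 20,"turn": 0,"fingers": 5},{"x": -30,"y": 0,"z": 20,"turn": 0,"fingers": 5}]'

```text
clock: 6.62
eef_pos: [0.4835, 0.1523, 0.5308]
eef_rot: [-0.069, 0.676, 0.076, 0.73]
force: [0.4, -0.7, -0.1]
width: 0.0497
```

Run:
```python
from h import *
s=read_state();print(s['clock'],s['qpos'].round(3),s['eef_pos'].round(4),s['width'],s['force'])
go([.45,.16,.3],101.7)
```

```text
6.6167 [ 0.177  0.408  1.028  2.115  0.004 -0.028] [0.4835 0.1523 0.5308] 0.049718134124501955 [ 0.38788876 -0.72351705 -0.13539435]
shift [22.78  1.39 -4.87] yaz 101.78 turn 0.08 toolx [ 0.074  0.017 -0.997]
```

Emit:
apply_moves --series '[{"x": -12,"y": 0,"z": -12,"turn": 0,"fingers": 5},{"x": -20,"y": 0,"z": -20,"turn": 0,"fingers": 5},{"x": -20,"y": 0,"z": -20,"turn": 0,"fingers": 5},{"x": -20,"y": 0,"z": -20,"turn": 0,"fingers": 5}]'

```text
clock: 6.95
eef_pos: [0.3554, 0.1243, 0.5763]
eef_rot: [-0.068, 0.666, 0.077, 0.739]
force: [-0.2, 1.1, -0.0]
width: 0.05
```

```bash
cat > st.py <<'E'
from h import *
np.set_printoptions(precision=4,suppress=True)
s=read_state();M=R.from_quat(s['eef_rot']).as_matrix();x,y=M[:,0],M[:,1]
print(s['clock'],s['qpos'].round(3),s['eef_pos'],s['width'].round(4),"F",s['force'].round(1),"tilt",np.degrees(np.arccos(-x[2])).round(2),"az",np.degrees(np.arctan2(x[1],x[0])).round(1),"yaz",np.degrees(np.arctan2(y[1],y[0])).round(2),"yz",y[2].round(4))
E
python3 st.py
```

```text
Traceback (most recent call last):
  File "st.py", line 4, in <module>
    print(s['clock'],s['qpos'].round(3),s['eef_pos'],s['width'].round(4),"F",s['force'].round(1),"tilt",np.degrees(np.arccos(-x[2])).round(2),"az",np.degrees(np.arctan2(x[1],x[0])).round(1),"yaz",np.degrees(np.arctan2(y[1],y[0])).round(2),"yz",y[2].round(4))
                                                     ^^^^^^^^^^^^^^^^
AttributeError: 'float' object has no attribute 'round'
```

Emit:
apply_moves --series '[{"x": -20,"y": 0,"z": -5,"turn": 0,"fingers": 5},{"x": -30,"y": 0,"z": -5,"turn": 0,"fingers": 5},{"x": -30,"y": 0,"z": -5,"turn": 0,"fingers": 5},{"x": -30,"y": 0,"z": -5,"turn": 0,"fingers": 5}]'

```text
clock: 7.28
eef_pos: [0.3167, 0.1156, 0.5905]
eef_rot: [-0.067, 0.653, 0.077, 0.75]
force: [0.5, 0.9, -0.0]
width: 0.0499
```

```bash
sed -i "s/s\['width'\].round(4)/round(s['width'],4)/" st.py; python3 st.py
```

```text
7.2833 [ 0.154  0.029  0.711  2.115  0.007 -0.051] [0.3167 0.1156 0.5905] 0.0499 F [ 0.5  0.9 -0. ] tilt 7.91 az 11.7 yaz 101.77 yz -0.0001
```

Emit:
apply_moves --series '[{"x": -30,"y": 0,"z": 0,"turn": 0,"fingers": 5},{"x": -30,"y": 0,"z": 0,"turn": 0,"fingers": 5},{"x": -30,"y": 0,"z": 0,"turn": 0,"fingers": 5}]'

```text
clock: 7.53
eef_pos: [0.3053, 0.1137, 0.6026]
eef_rot: [-0.067, 0.639, 0.078, 0.762]
force: [-0.3, -1.2, -0.3]
width: 0.0498
```

Emit:
apply_moves --series '[{"x": -30,"y": 0,"z": 0,"turn": 0,"fingers": 5},{"x": -30,"y": 0,"z": 0,"turn": 0,"fingers": 5},{"x": -30,"y": 0,"z": 0,"turn": 0,"fingers": 5}]'

```text
clock: 7.78
eef_pos: [0.2924, 0.1126, 0.6144]
eef_rot: [-0.066, 0.625, 0.078, 0.774]
force: [-0.2, 1.0, -0.6]
width: 0.0501
```

```bash
python3 st.py
```

```text
7.7833 [ 0.158 -0.043  0.714  2.115  0.006 -0.047] [0.2924 0.1126 0.6144] 0.0501 F [-0.2  1.  -0.6] tilt 12.18 az 10.6 yaz 101.74 yz -0.0042
```

Emit:
apply_moves --series '[{"x": -30,"y": 0,"z": 10,"turn": 0,"fingers": 5},{"x": -30,"y": 0,"z": 10,"turn": 0,"fingers": 5},{"x": -30,"y": 0,"z": 10,"turn": 0,"fingers": 5}]'

```text
clock: 8.03
eef_pos: [0.3108, 0.1177, 0.6265]
eef_rot: [-0.065, 0.611, 0.079, 0.785]
force: [-0.3, -0.5, 0.2]
width: 0.0501
```

Emit:
apply_moves --series '[{"x": -30,"y": 0,"z": 10,"turn": 0,"fingers": 5},{"x": -30,"y": 0,"z": 10,"turn": 0,"fingers": 5},{"x": -30,"y": 0,"z": 10,"turn": 0,"fingers": 5}]'

```text
clock: 8.28
eef_pos: [0.3228, 0.121, 0.6387]
eef_rot: [-0.064, 0.596, 0.08, 0.796]
force: [-0.8, 0.3, -0.1]
width: 0.0502
```

Emit:
apply_moves --series '[{"x": -30,"y": 0,"z": 10,"turn": 0,"fingers": 5},{"x": -30,"y": 0,"z": 10,"turn": 0,"fingers": 5},{"x": -30,"y": 0,"z": 10,"turn": 0,"fingers": 5}]'

```text
clock: 8.53
eef_pos: [0.3293, 0.1231, 0.6517]
eef_rot: [-0.063, 0.581, 0.08, 0.807]
force: [-0.1, 0.0, 0.0]
width: 0.0499
```

```bash
python3 st.py
```

```text
8.5333 [ 0.175  0.008  0.875  2.115  0.002 -0.03 ] [0.3293 0.1231 0.6517] 0.0499 F [-0.1  0.   0. ] tilt 18.49 az 10.3 yaz 101.68 yz -0.0078
```

Emit:
apply_moves --series '[{"x": -30,"y": 4,"z": 12,"turn": 0,"fingers": 5},{"x": -30,"y": 4,"z": 12,"turn": 0,"fingers": 5},{"x": -30,"y": 4,"z": 12,"turn": 0,"fingers": 5}]'

```text
clock: 8.78
eef_pos: [0.3344, 0.1379, 0.6647]
eef_rot: [-0.061, 0.565, 0.082, 0.818]
force: [-0.3, 0.7, 0.4]
width: 0.0501
```

Emit:
apply_moves --series '[{"x": -30,"y": 4,"z": 12,"turn": 0,"fingers": 5},{"x": -30,"y": 4,"z": 12,"turn": 0,"fingers": 5},{"x": -30,"y": 4,"z": 12,"turn": 0,"fingers": 5}]'

```text
clock: 9.03
eef_pos: [0.3349, 0.15, 0.6777]
eef_rot: [-0.059, 0.55, 0.084, 0.829]
force: [1.0, 0.2, -0.5]
width: 0.0502
```

Emit:
apply_moves --series '[{"x": -30,"y": 4,"z": 12,"turn": 0,"fingers": 5},{"x": -30,"y": 4,"z": 12,"turn": 0,"fingers": 5},{"x": -30,"y": 4,"z": 12,"turn": 0,"fingers": 5}]'

```text
clock: 9.28
eef_pos: [0.3317, 0.1594, 0.691]
eef_rot: [-0.056, 0.534, 0.087, 0.839]
force: [0.4, 0.1, 0.8]
width: 0.0499
```

```bash
python3 st.py
```

```text
9.2833 [ 0.319  0.028  1.008  2.115 -0.048  0.101] [0.3317 0.1594 0.691 ] 0.0499 F [0.4 0.1 0.8] tilt 25.1 az 11.8 yaz 101.87 yz -0.0007
```

Emit:
apply_moves --series '[{"x": -30,"y": -4,"z": 14,"turn": 0,"fingers": 5},{"x": -30,"y": -4,"z": 14,"turn": 0,"fingers": 5},{"x": -30,"y": -4,"z": 14,"turn": 0,"fingers": 5}]'

```text
clock: 9.53
eef_pos: [0.3366, 0.1436, 0.7053]
eef_rot: [-0.054, 0.517, 0.089, 0.849]
force: [-0.7, 0.7, -0.4]
width: 0.0499
```

Emit:
apply_moves --series '[{"x": -30,"y": -4,"z": 15,"turn": 0,"fingers": 5},{"x": -30,"y": -4,"z": 15,"turn": 0,"fingers": 5},{"x": -30,"y": -4,"z": 15,"turn": 0,"fingers": 5}]'

```text
clock: 9.78
eef_pos: [0.3404, 0.1304, 0.7196]
eef_rot: [-0.052, 0.5, 0.089, 0.86]
force: [-0.0, 0.7, -0.8]
width: 0.05
```

Emit:
apply_moves --series '[{"x": -30,"y": 0,"z": 16,"turn": 0,"fingers": 5},{"x": -30,"y": 0,"z": 16,"turn": 0,"fingers": 5},{"x": -30,"y": 0,"z": 16,"turn": 0,"fingers": 5}]'

```text
clock: 10.03
eef_pos: [0.3402, 0.1315, 0.7332]
eef_rot: [-0.05, 0.484, 0.09, 0.869]
force: [0.4, 0.0, 0.6]
width: 0.05
```

```bash
python3 st.py
```

```text
10.0333 [ 0.185  0.004  1.103  2.115  0.011 -0.018] [0.3402 0.1315 0.7332] 0.05 F [0.4 0.  0.6] tilt 31.81 az 11.7 yaz 101.8 yz -0.0007
```

Emit:
apply_moves --series '[{"x": -30,"y": 1,"z": 17,"turn": 0,"fingers": 5},{"x": -30,"y": 1,"z": 17,"turn": 0,"fingers": 5},{"x": -30,"y": 1,"z": 17,"turn": 0,"fingers": 5}]'

```text
clock: 10.28
eef_pos: [0.3379, 0.135, 0.7469]
eef_rot: [-0.049, 0.467, 0.091, 0.878]
force: [0.2, 0.5, 0.3]
width: 0.0502
```

```bash
python3 st.py
python3 - <<'E'
from h import *
t=read_state();M=R.from_quat(t['eef_rot']).as_matrix()
# where is the bracket now: top view is free
b=imaging.snapshot("top");a=imaging.snapshot("scene");cv2.imwrite("pics/top1.png",b);cv2.imwrite("pics/sc1.png",a)
i=cv2.cvtColor(b,cv2.COLOR_BGR2GRAY)
g=cv2.resize(i[160:240,225:300],None,fx=3,fy=3,interpolation=cv2.INTER_CUBIC)
for l in cv2.createLineSegmentDetector().detect(g)[0][:,0]:
    p=(l.reshape(2,2)+.5)/3-.5+[225,160]
    if np.hypot(*(p[1]-p[0]))>10:
        w=plane("top",p,.008);v=w[1]-w[0];print(p.round(1).tolist(),round(np.degrees(np.arctan2(v[1],v[0]))%90,1),w[:,:2].round(4).tolist())
h=cv2.cvtColor(b,cv2.COLOR_BGR2HSV);m=cv2.inRange(h,(100,120,40),(125,255,255));N,_,s,c=cv2.connectedComponentsWithStats(m)
print([(s[k].tolist(),c[k].round(1)) for k in range(1,N) if s[k][4]>60 and c[k][0]>220])
cv2.imwrite("pics/c5.png",np.hstack([cv2.resize(b[150:240,230:310],None,fx=5,fy=5,interpolation=cv2.INTER_CUBIC),cv2.resize(a[200:290,215:285],None,fx=5,fy=5,interpolation=cv2.INTER_CUBIC)]))
E
```

```text
10.2833 [ 0.205  0.002  1.14   2.115  0.    -0.002] [0.3379 0.135  0.7469] 0.0502 F [0.2 0.5 0.3] tilt 34.01 az 11.8 yaz 101.85 yz -0.0008
[[270.7, 184.4], [279.2, 219.6]] 12.8 [[0.6107, -0.1007], [0.5079, -0.1241]]
[[254.8, 225.1], [247.6, 189.4]] 11.2 [[0.4925, -0.0536], [0.5965, -0.0329]]
[[248.5, 182.7], [275.4, 177.4]] 10.5 [[0.6163, -0.0357], [0.631, -0.1145]]
[[232.6, 239.0], [232.5, 228.2]] 0.2 [[0.4529, 0.011], [0.4841, 0.0111]]
[([249, 185, 29, 38, 595], array([263.7, 206.1]))]
```

View pics/c5.png

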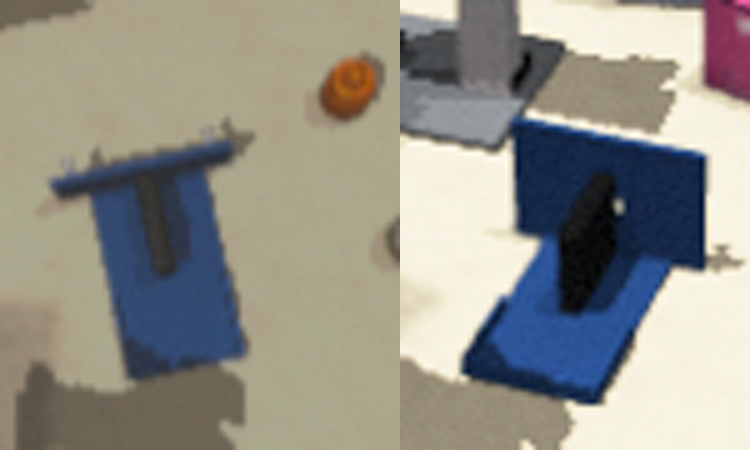

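```bash
cat >> h.py <<'E'
C,Sn=np.cos(np.radians(11.7)),np.sin(np.radians(11.7))
def W(u,v,z): return np.array([u*C-v*Sn,u*Sn+v*C,z])
def UV(p): return np.array([p[0]*C+p[1]*Sn,-p[0]*Sn+p[1]*C,p[2]])
def gow(u,v,z): go(W(u,v,z),101.7)
E
python3 -c "
from h import *
gow(.5538,-.187,.15);gow(.5538,-.187,.0242)"
```

```text
shift [ 60.36 -25.1  -17.16] yaz 101.88 turn 0.18 toolx [ 0.546  0.114 -0.83 ]
shift [ 70.8  -25.09 -24.19] yaz 101.88 turn 0.18 toolx [ 0.546  0.114 -0.83 ]
```

Emit:
apply_moves --series '[{"x": 60.4,"y": -25.1,"z": -17.2,"turn": 0,"fingers": 5},{"x": 60.4,"y": -25.1,"z": -17.2,"turn": 0,"fingers": 5},{"x": 60.4,"y": -25.1,"z": -17.2,"turn": 0,"fingers": 5},{"x": 60.4,"y": -25.1,"z": -17.2,"turn": 0,"fingers": 5},{"x": 60.4,"y": -25.1,"z": -17.2,"turn": 0,"fingers": 5},{"x": 60.4,"y": -25.1,"z": -17.2,"turn": 0,"fingers": 5},{"x": 60.4,"y": -25.1,"z": -17.2,"turn": 0,"fingers": 5},{"x": 60.4,"y": -25.1,"z": -17.2,"turn": 0,"fingers": 5},{"x": 60.4,"y": -25.1,"z": -17.2,"turn": 0,"fingers": 5},{"x": 60.4,"y": -25.1,"z": -17.2,"turn": 0,"fingers": 5},{"x": 60.4,"y": -25.1,"z": -17.2,"turn": 0,"fingers": 5},{"x": 60.4,"y": -25.1,"z": -17.2,"turn": 0,"fingers": 5},{"x": 60.4,"y": -25.1,"z": -17.2,"turn": 0,"fingers": 5},{"x": 60.4,"y": -25.1,"z": -17.2,"turn": 0,"fingers": 5},{"x": 60.4,"y": -25.1,"z": -17.2,"turn": 0,"fingers": 5},{"x": 60.4,"y": -25.1,"z": -17.2,"turn": 0,"fingers": 5},{"x": 60.4,"y": -25.1,"z": -17.2,"turn": 0,"fingers": 5},{"x": 60.4,"y": -25.1,"z": -17.2,"turn": 0,"fingers": 5},{"x": 60.4,"y": -25.1,"z": -17.2,"turn": 0,"fingers": 5},{"x": 60.4,"y": -25.1,"z": -17.2,"turn": 0,"fingers": 5}]'

```text
clock: 12.05
eef_pos: [0.5786, -0.0704, 0.1473]
eef_rot: [-0.048, 0.469, 0.092, 0.877]
force: [-0.1, -0.2, -0.1]
width: 0.0502
```

```bash
python3 st.py;python3 -c "
from h import *
gow(.5538,-.187,.0242)"
```

```text
12.05 [-0.42   0.031 -0.733  0.312  0.333 -0.541] [ 0.5786 -0.0704  0.1473] 0.0502 F [-0.1 -0.2 -0.1] tilt 33.72 az 12.1 yaz 101.83 yz 0.0026
shift [10.32 -0.11 -6.71] yaz 101.83 turn 0.13 toolx [ 0.543  0.116 -0.832]
```

Emit:
apply_moves --grip_force 80 --series '[{"x": 3.4,"y": -0.1,"z": -2.2,"turn": 0,"fingers": 5},{"x": 6.8,"y": -0.1,"z": -4.5,"turn": 0,"fingers": 5},{"x": 10.3,"y": -0.1,"z": -6.7,"turn": 0,"fingers": 5},{"x": 10.3,"y": -0.1,"z": -6.7,"turn": 0,"fingers": 5},{"x": 10.3,"y": -0.1,"z": -6.7,"turn": 0,"fingers": 5},{"x": 10.3,"y": -0.1,"z": -6.7,"turn": 0,"fingers": 5}]'

```text
clock: 12.55
eef_pos: [0.5844, -0.0721, 0.0301]
eef_rot: [-0.05, 0.466, 0.091, 0.879]
force: [0.5, -0.2, 0.0]
width: 0.0501
```

```bash
python3 st.py;python3 -c "
from h import *
print(UV(read_state()['eef_pos']))
gow(.5538,-.187,.0242)"
```

```text
12.55 [-0.419  0.241 -0.898 -0.072  0.333 -0.541] [ 0.5844 -0.0721  0.0301] 0.0501 F [ 0.5 -0.2  0. ] tilt 34.15 az 11.7 yaz 101.89 yz -0.0026
[ 0.5576163  -0.1891532   0.03007638]
shift [ 0.27  0.22 -0.64] yaz 101.89 turn 0.19 toolx [ 0.55   0.114 -0.828]
```

Emit:
apply_moves --grip_force 80 --series '[{"x": 0.3,"y": 0.2,"z": -0.6,"turn": 0.1,"fingers": 5},{"x": 0.3,"y": 0.2,"z": -0.6,"turn": 0.1,"fingers": 5},{"x": 0.3,"y": 0.2,"z": -0.6,"turn": 0.1,"fingers": 2.5},{"x": 0.3,"y": 0.2,"z": -0.6,"turn": 0.1,"fingers": 0.5},{"x": 0.3,"y": 0.2,"z": -0.6,"turn": 0.1,"fingers": 0.5},{"x": 0.3,"y": 0.2,"z": -0.6,"turn": 0.1,"fingers": 0.5},{"x": 0.3,"y": 0.2,"z": -0.6,"turn": 0.1,"fingers": 0.5},{"x": 0.3,"y": 0.2,"z": -0.6,"turn": 0.1,"fingers": 0.5},{"x": 0.3,"y": 0.2,"z": -0.6,"turn": 0.1,"fingers": 0.5}]'

```text
clock: 13.3
eef_pos: [0.5797, -0.0709, 0.0223]
eef_rot: [-0.048, 0.466, 0.09, 0.879]
force: [-6.4, -0.6, 9.8]
width: 0.01
```

```bash
python3 st.py;python3 -c "
from h import *
print(UV(read_state()['eef_pos']))
gow(.5538,-.187,.2242)"
```

```text
13.3 [-0.42   0.25  -0.917 -0.098  0.334 -0.54 ] [ 0.5797 -0.0709  0.0223] 0.01 F [-6.4 -0.6  9.8] tilt 34.08 az 11.7 yaz 101.76 yz -0.0006
[ 0.55324435 -0.18695975  0.02233591]
shift [-16.69  -0.02  11.36] yaz 101.76 turn 0.06 toolx [ 0.549  0.114 -0.828]
```

```bash
python3 -c "
from h import *
gow(.55,-.187,.0553);gow(.56,-.187,.1053);gow(.585,-.0355,.1053)"
```

```text
shift [-2.91 -0.01  1.58] yaz 101.76 turn 0.06 toolx [ 0.549  0.114 -0.828]
shift [-6.49 -0.01  5.21] yaz 101.76 turn 0.06 toolx [ 0.549  0.114 -0.828]
shift [-5.09 15.14  7.3 ] yaz 101.76 turn 0.06 toolx [ 0.549  0.114 -0.828]
```

Emit:
apply_moves --series '[{"x": -1,"y": 0,"z": 0.5,"turn": 0,"fingers": 0.5},{"x": -2.9,"y": 0,"z": 1.6,"turn": 0,"fingers": 0.5},{"x": -4.7,"y": 0,"z": 3.4,"turn": 0,"fingers": 0.5},{"x": -6.5,"y": 0,"z": 5.2,"turn": 0,"fingers": 0.5},{"x": -6.3,"y": 3,"z": 5.5,"turn": 0,"fingers": 0.5},{"x": -6,"y": 6,"z": 6,"turn": 0,"fingers": 0.5},{"x": -5.6,"y": 9,"z": 6.5,"turn": 0,"fingers": 0.5},{"x": -5.3,"y": 12,"z": 7,"turn": 0,"fingers": 0.5},{"x": -5.1,"y": 15.1,"z": 7.3,"turn": 0,"fingers": 0.5},{"x": -5.1,"y": 15.1,"z": 7.3,"turn": 0,"fingers": 0.5},{"x": -5.1,"y": 15.1,"z": 7.3,"turn": 0,"fingers": 0.5},{"x": -5.1,"y": 15.1,"z": 7.3,"turn": 0,"fingers": 0.5}]'

```text
clock: 14.3
eef_pos: [0.579, 0.0836, 0.1037]
eef_rot: [-0.048, 0.468, 0.09, 0.878]
force: [-1.1, -0.6, -1.4]
width: 0.0097
```

```bash
python3 st.py;python3 - <<'E'
from h import *
print(UV(read_state()['eef_pos']))
a=imaging.snapshot("scene");cv2.imwrite("pics/sc2.png",a);cv2.imwrite("pics/top2.png",imaging.snapshot("top"))
cv2.imwrite("pics/c6.png",cv2.resize(a[110:250,160:300],None,fx=5,fy=5,interpolation=cv2.INTER_CUBIC)[:600])
E
```

```text
14.3 [-0.044  0.062 -0.862  0.07   0.138 -0.208] [0.579  0.0836 0.1037] 0.0097 F [-1.1 -0.6 -1.4] tilt 33.89 az 11.8 yaz 101.76 yz -0.0001
[ 0.58394572 -0.03557467  0.10367404]
```

View pics/c6.png

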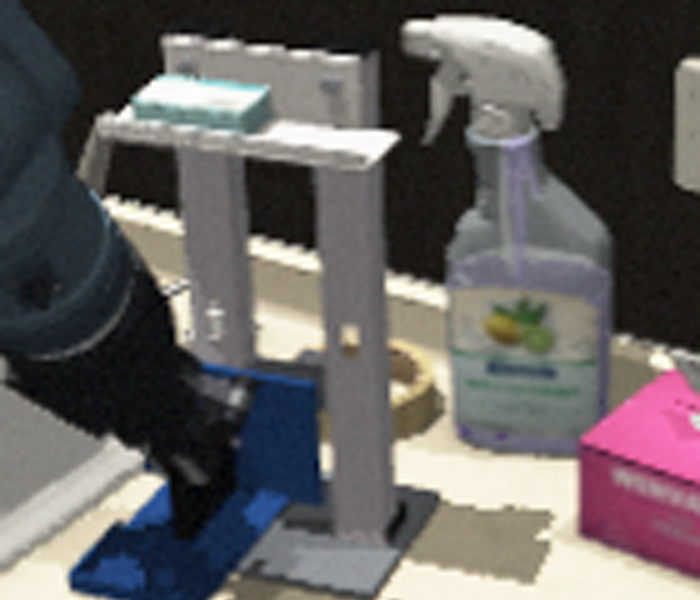

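Run:
```python
from h import *
P=lambda p:np.array(p)/5+[159.6,109.6]
a=cv2.imread("pics/sc2.png")
# slots: bright blob on grey upright
g=cv2.cvtColor(a,cv2.COLOR_BGR2GRAY).astype(int)
print("right slot rows\n",g[170:184,224:236]);print("left\n",g[167:181,196:209])
for n,p in(("L",(213,322)),("R",(348,338))): print(n,UV(plane("scene",[P(p)],.138)[0]).round(4))
t=UV(read_state()['eef_pos']);o=t+[.033,0,-.0223]
q=[W(*(o+np.array(d))) for d in([-.005,-.0515,.072],[-.005,-.0515,0],[-.117,-.035,.0],[-.117,.035,0.0],[-.117,-.035,.012],[-.117,.035,0.012])]
print("pred crop px",((proj("scene",q)-[159.6,109.6])*5).round(0).tolist())
print("TCP px",((proj("scene",[W(*t)])-[159.6,109.6])*5).round(0))
print("corner TR",UV(plane("scene",[P((322,381))],o[2]+.072)[0]),"pred",o+[-.005,-.0515,.072])
# rack verticals predicted from estimate: upright right outer edge at z .02,.2 ; base corners
r=[W(.687+u,-.0355+v,z) for u,v,z in((0,-.055,.02),(0,-.055,.22),(0,-.025,.02),(0,-.025,.22),(0,.055,.2),(0,.025,.2),(-.043,-.065,.008),(.067,-.065,.008),(-.045,-.075,.26),(-.045,.075,.26))]
print("rack pred",((proj("scene",r)-[159.6,109.6])*5).round(0).tolist())
```

```text
right slot rows
 [[125 110 109 107 108 107 110 106 109 108  99  99]
 [129 107 109 107 109 110 107 112 109 107  98  96]
 [129 107 105 108 107 105 108 111 111 107  99 100]
 [142 109 108 109 103 109 108 110 106 109 101  97]
 [162 107 107 109 113 118 119 113 106 107 105  98]
 [171 108 110  98 142 168 169 141 108 110 105  98]
 [212 122 106 103 150 198 204 162 107 109 106  97]
 [211 130 109 104 153 202 215 169 107 112 103  97]
 [206 126 108 104 145 157 195 168 110 107 101 100]
 [180 125 109 104  98  83  97 103 105 109 107 101]
 [124 103 110 106  93  85  84  95 109 108 108  98]
 [103 104 106 114 101  97  98 103 109 112 105 103]
 [ 98 103 110 107 110 103 106 104 106 111 106 100]
 [ 76 100 110 104 107 109 108 110 108 108 109 100]]
left
 [[125 117 131 127 107 106 109 109 109 108 106  94  97]
 [179 225 133 125 109 110 108 110 109 110 105 100  96]
 [242 228 130 130 122 107 110 113 111 110 107  97  92]
 [240 224 132 131 122 120 147 135 108 106 106 100  92]
 [241 228 158 132 120 126 156 134 114 110 106  98  92]
 [241 227 158 132 124 175 231 223 174 110 110  92  91]
 [240 231 178 131 123 134 165 15
[... 151 characters left out ...]
132 119 136 161 138 121 108 105 101]
 [220 196 193 131 133 145 172 168 119 108 105 105 100]
 [191 158 143 134 133 123 106 109 112 108 108 106  96]
 [ 95 137 132 133 135 133 126 107 108 106 109 106 100]
 [ 19  52 103 132 132 135 135 123 113 109 107 106  96]]
L [0.687  0.0066 0.138 ]
R [ 0.6931 -0.0712  0.138 ]
pred crop px [[315.0, 389.0], [323.0, 509.0], [199.0, 624.0], [72.0, 597.0], [197.0, 604.0], [69.0, 577.0]]
TCP px [[206. 484.]]
corner TR [ 0.62104345 -0.0882842   0.1536559 ] pred [ 0.61230973 -0.08818789  0.1536559 ]
rack pred [[386.0, 533.0], [370.0, 209.0], [337.0, 523.0], [317.0, 202.0], [182.0, 217.0], [233.0, 224.0], [374.0, 596.0], [445.0, 492.0], [369.0, 178.0], [98.0, 142.0]]
```

Run:
```python
from h import *
a=cv2.imread("pics/sc2.png");x0,y0=160,150
c=cv2.resize(a[y0:250,x0:260],None,fx=4,fy=4,interpolation=cv2.INTER_CUBIC)
h=cv2.cvtColor(c,cv2.COLOR_BGR2HSV);m=cv2.inRange(h,(105,120,40),(125,255,255))
L=cv2.createLineSegmentDetector().detect(cv2.cvtColor(c,cv2.COLOR_BGR2GRAY))[0][:,0]
D=cv2.dilate(m,np.ones((9,9)))
for l in L:
    q=l.reshape(2,2);n=np.hypot(*(q[1]-q[0]))
    e=[D[int(np.clip(v,0,399)),int(np.clip(u,0,399))] for u,v in q]
    if n>40 and all(e): print(((q+.5)/4-.5+[x0,y0]).round(1).tolist(),round(n/4,1))
t=UV(read_state()['eef_pos']);o=t+[.033,0,-.0223]
N=["TRf","TRr","TLf","BRf","BRr","FR0","FR12","FL0","FL12","backR floor4"]
q=[W(*(o+np.array(d)/1e3)) for d in([-5,-51.5,72],[0,-51.5,72],[-5,51.5,72],[-5,-51.5,0],[0,-51.5,0],[-117,-35,0],[-117,-35,12],[-117,35,0],[-117,35,12],[-5,-35,4])]
for n,p in zip(N,proj("scene",q).round(1)):print(n,p)
r=[W(.687,-.0355+v,z) for v in(.04,-.04) for z in(.126,.148)];print("slots pred",proj("scene",r).round(1).tolist())
```

```text
[[223.1, 192.2], [223.6, 205.7]] 13.5
[[184.9, 214.0], [192.4, 206.1]] 10.9
[[214.6, 213.9], [207.1, 222.4]] 11.3
[[209.7, 185.0], [221.1, 186.8]] 11.5
TRf [222.6 187.4]
TRr [223.4 186.5]
TLf [186.2 181.2]
BRf [224.2 211.4]
BRr [224.9 210.4]
FR0 [199.4 234.4]
FR12 [199.  230.3]
FL0 [173.9 228.9]
FL12 [173.4 224.9]
backR floor4 [218.3 209. ]
slots pred [[203.2, 178.0], [202.6, 170.9], [230.0, 182.4], [229.6, 175.2]]
```

```bash
python3 -c "
from h import *
gow(.628,-.0335,.1053)"
```

```text
shift [2.33 0.32 3.7 ] yaz 101.65 turn -0.05 toolx [ 0.547  0.113 -0.83 ]
```

Emit:
apply_moves --series '[{"x": 0.8,"y": 0.3,"z": 1.3,"turn": 0,"fingers": 0.5},{"x": 1.6,"y": 0.3,"z": 2.5,"turn": 0,"fingers": 0.5},{"x": 2.3,"y": 0.3,"z": 3.7,"turn": 0,"fingers": 0.5},{"x": 2.3,"y": 0.3,"z": 3.7,"turn": 0,"fingers": 0.5},{"x": 2.3,"y": 0.3,"z": 3.7,"turn": 0,"fingers": 0.5},{"x": 2.3,"y": 0.3,"z": 3.7,"turn": 0,"fingers": 0.5}]'

```text
clock: 14.9
eef_pos: [0.6206, 0.0945, 0.1049]
eef_rot: [-0.048, 0.468, 0.09, 0.878]
force: [-1.0, -0.0, -1.6]
width: 0.01
```

```bash
python3 st.py
python3 - <<'E'
from h import *
t=UV(read_state()['eef_pos']);print(t)
a=imaging.snapshot("scene");cv2.imwrite("pics/sc3.png",a)
gow(.638,-.0335,.1053)
x0,y0=160,120
c=cv2.resize(a[y0:250,x0:260],None,fx=4,fy=4,interpolation=cv2.INTER_CUBIC)
L=cv2.createLineSegmentDetector().detect(cv2.cvtColor(c,cv2.COLOR_BGR2GRAY))[0][:,0]
for l in L:
    q=(l.reshape(2,2)+.5)/4-.5+[x0,y0]
    if np.hypot(*(q[1]-q[0]))>7 and q[:,0].min()>185 and q[:,1].min()>160: print(q.round(1).tolist())
o=t+[.033,0,-.0223]
q=[W(*(o+np.array(d)/1e3)) for d in([-5,-51.5,72],[0,-51.5,72],[-5,51.5,72],[-5,-51.5,0],[0,-51.5,0])]
print(proj("scene",q).round(1).tolist())
cv2.imwrite("pics/c7.png",cv2.resize(a[140:240,170:270],None,fx=6,fy=6,interpolation=cv2.INTER_CUBIC))
E
```

```text
14.9 [-0.014  0.14  -0.767  0.085  0.121 -0.182] [0.6206 0.0945 0.1049] 0.01 F [-1.  -0.  -1.6] tilt 33.85 az 11.7 yaz 101.67 yz 0.0005
[ 0.62684943 -0.0332611   0.10489017]
shift [ 0.59 -0.05  0.98] yaz 101.68 turn -0.02 toolx [ 0.545  0.113 -0.831]
[[211.7, 174.7], [226.2, 177.6]]
[[194.0, 191.0], [188.6, 186.4]]
[[238.3, 206.2], [247.4, 207.9]]
[[238.5, 224.0], [234.2, 230.3]]
[[193.2, 203.6], [199.2, 197.3]]
[[208.7, 160.1], [222.7, 163.9]]
[[246.0, 212.9], [238.2, 223.8]]
[[209.9, 162.3], [210.2, 173.9]]
[[237.9, 198.4], [238.6, 205.5]]
[[237.7, 168.1], [248.1, 170.9]]
[[224.2, 175.8], [223.6, 167.9]]
[[208.1, 245.1], [199.9, 243.9]]
[[202.1, 168.7], [208.5, 174.2]]
[[201.4, 161.5], [202.8, 168.9]]
[[250.3, 193.9], [249.5, 181.3]]
[[228.5, 229.3], [208.5, 225.1]]
[[185.4, 203.4], [193.6, 197.6]]
[[209.3, 217.3], [205.1, 223.2]]
[[228.6, 179.4], [229.9, 202.0]]
[[246.6, 179.9], [239.0, 177.2]]
[[223.6, 174.3], [211.3, 169.9]]
[[236.7, 168.5], [237.3, 176.3]]
[[217.0, 213.4], [224.8, 213.5]]
[[227.9, 179.1], [228.7, 178.2], [192.5, 173.3], [229.3, 202.7], [230.0, 201.7]]
```

View pics/c7.png

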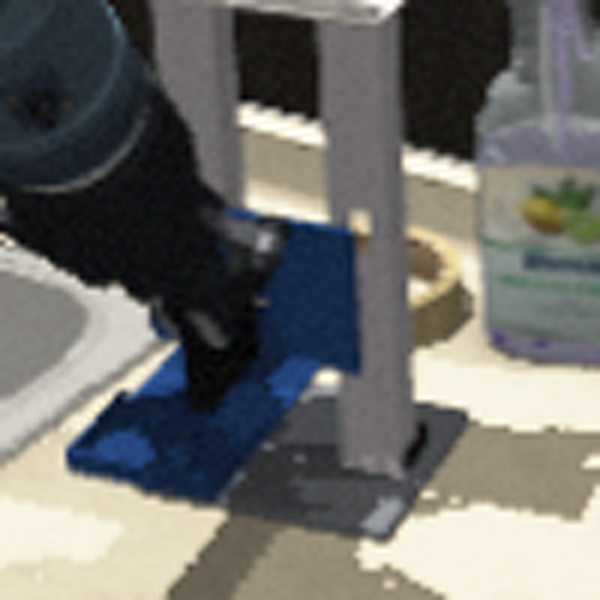

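Emit:
apply_moves --series '[{"x": 0.3,"y": 0.05,"z": 0.5,"turn": 0,"fingers": 0.5},{"x": 0.6,"y": 0.05,"z": 1,"turn": 0,"fingers": 0.5},{"x": 0.9,"y": 0.05,"z": 1.4,"turn": 0,"fingers": 0.5},{"x": 1.15,"y": 0.05,"z": 1.75,"turn": 0,"fingers": 0.5},{"x": 1.15,"y": 0.05,"z": 1.75,"turn": 0,"fingers": 0.5},{"x": 1.15,"y": 0.05,"z": 1.75,"turn": 0,"fingers": 0.5}]'

```text
clock: 15.45
eef_pos: [0.6422, 0.1001, 0.1059]
eef_rot: [-0.048, 0.467, 0.09, 0.878]
force: [-1.6, -1.9, 0.3]
width: 0.0099
```

```bash
python3 st.py
python3 - <<'E'
from h import *
t=UV(read_state()['eef_pos']);print(t)
gow(.657,-.0328,.1053)
E
```

```text
15.45 [-0.002  0.178 -0.717  0.093  0.114 -0.172] [0.6422 0.1001 0.1059] 0.0099 F [-1.6 -1.9  0.3] tilt 33.95 az 11.7 yaz 101.73 yz -0.0003
[ 0.64918196 -0.03221525  0.10589433]
shift [ 0.49 -0.06  0.62] yaz 101.73 turn 0.03 toolx [ 0.547  0.113 -0.83 ]
```

Emit:
apply_moves --series '[{"x": 0.2,"y": -0.05,"z": 0.25,"turn": 0,"fingers": 0.5},{"x": 0.35,"y": -0.05,"z": 0.5,"turn": 0,"fingers": 0.5},{"x": 0.45,"y": -0.05,"z": 0.6,"turn": 0,"fingers": 0.5},{"x": 0.45,"y": -0.05,"z": 0.6,"turn": 0,"fingers": 0.5}]'

```text
clock: 15.78
eef_pos: [0.6459, 0.1009, 0.103]
eef_rot: [-0.048, 0.47, 0.09, 0.877]
force: [-10.0, -3.1, 2.1]
width: 0.0103
```

```bash
python3 st.py
python3 - <<'E'
from h import *
t=UV(read_state()['eef_pos']);print(t)
gow(.661,-.0328,.1053)
a=imaging.snapshot("scene");cv2.imwrite("pics/sc4.png",a)
c=cv2.resize(a[150:220,190:260],None,fx=4,fy=4,interpolation=cv2.INTER_CUBIC)
for l in cv2.createLineSegmentDetector().detect(cv2.cvtColor(c,cv2.COLOR_BGR2GRAY))[0][:,0]:
    q=(l.reshape(2,2)+.5)/4-.5+[190,150]
    if np.hypot(*(q[1]-q[0]))>8: print(q.round(1).tolist())
o=t+[.033,0,-.0223]
q=[W(*(o+np.array(d)/1e3)) for d in([-5,-51.5,72],[0,-51.5,72],[-5,51.5,72],[-5,-51.5,0],[0,-51.5,0])]
print(proj("scene",q).round(1).tolist())
E
```

```text
15.7833 [ 0.001  0.191 -0.704  0.1    0.113 -0.17 ] [0.6459 0.1009 0.103 ] 0.0103 F [-10.   -3.1   2.1] tilt 33.58 az 11.8 yaz 101.71 yz 0.0006
[ 0.65295297 -0.03218978  0.10296246]
shift [ 0.25 -0.06  0.8 ] yaz 101.71 turn 0.01 toolx [ 0.541  0.113 -0.833]
[[238.0, 206.2], [247.4, 207.8]]
[[208.7, 160.1], [222.7, 163.9]]
[[209.4, 218.1], [194.9, 215.2]]
[[238.1, 168.2], [246.5, 170.5]]
[[198.1, 190.0], [189.8, 187.3]]
[[190.5, 165.5], [197.7, 158.9]]
[[250.4, 194.5], [249.7, 183.5]]
[[222.8, 149.8], [222.8, 158.8]]
[[232.1, 173.9], [233.1, 196.1]]
[[236.4, 216.4], [239.9, 208.9]]
[[237.0, 169.5], [237.2, 177.9]]
[[247.9, 210.0], [241.7, 219.0]]
[[201.8, 149.7], [206.7, 159.4]]
[[248.0, 180.5], [238.7, 177.0]]
[[236.8, 162.6], [235.9, 149.7]]
[[207.8, 171.9], [215.3, 176.2]]
[[231.5, 175.1], [232.2, 174.3], [196.6, 169.6], [232.7, 198.4], [233.4, 197.5]]
```

Emit:
apply_moves --series '[{"x": -0.12,"y": -0.03,"z": 0.15,"turn": 0,"fingers": 0.5},{"x": -0.12,"y": -0.03,"z": 0.2,"turn": 0,"fingers": 0.5},{"x": -0.12,"y": -0.03,"z": 0.25,"turn": 0,"fingers": 0.5},{"x": -0.12,"y": -0.03,"z": 0.25,"turn": 0,"fingers": 0.5}]'

```text
clock: 16.17
eef_pos: [0.6456, 0.1008, 0.1034]
eef_rot: [-0.048, 0.472, 0.09, 0.876]
force: [-9.2, -2.4, -1.3]
width: 0.01
```

```bash
python3 st.py
python3 - <<'E'
from h import *
t=UV(read_state()['eef_pos']);print(t)
a=imaging.snapshot("scene");cv2.imwrite("pics/sc5.png",a)
cv2.imwrite("pics/c8.png",cv2.resize(a[140:240,170:270],None,fx=6,fy=6,interpolation=cv2.INTER_CUBIC))
E
```

```text
16.1667 [ 0.001  0.191 -0.699  0.108  0.113 -0.17 ] [0.6456 0.1008 0.1034] 0.01 F [-9.2 -2.4 -1.3] tilt 33.36 az 11.8 yaz 101.71 yz 0.0012
[ 0.65267479 -0.03218545  0.10335521]
```

View pics/c8.png

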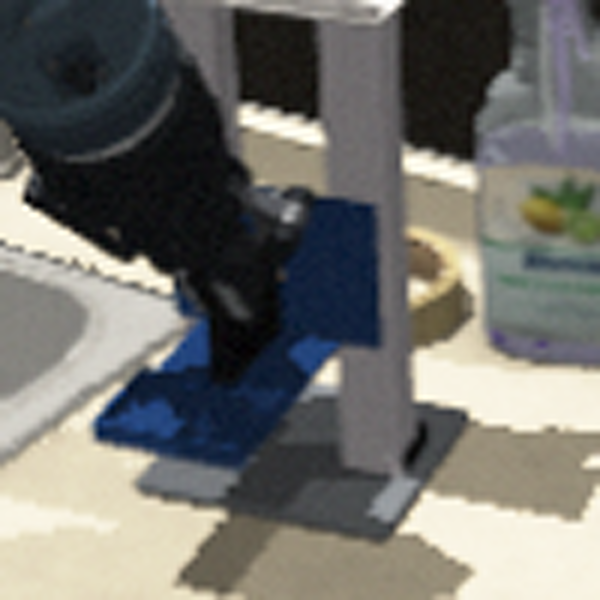

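Emit:
apply_moves --series '[{"x": 0,"y": 0.25,"z": 0,"turn": 0,"fingers": 0.5},{"x": 0,"y": 0.5,"z": 0,"turn": 0,"fingers": 0.5},{"x": 0,"y": 0.5,"z": 0,"turn": 0,"fingers": 0.5}]'

```text
clock: 16.47
eef_pos: [0.645, 0.1013, 0.1032]
eef_rot: [-0.049, 0.472, 0.085, 0.876]
force: [-10.4, -14.1, 0.3]
width: 0.01
```

Emit:
apply_moves --series '[{"x": 0,"y": -0.5,"z": 0,"turn": 0,"fingers": 0.5},{"x": 0,"y": -1,"z": 0,"turn": 0,"fingers": 0.5},{"x": 0,"y": -1,"z": 0,"turn": 0,"fingers": 0.5}]'

```text
clock: 16.72
eef_pos: [0.6464, 0.0966, 0.1031]
eef_rot: [-0.047, 0.472, 0.091, 0.876]
force: [-9.6, -1.1, -1.8]
width: 0.0097
```

```bash
python3 st.py
python3 - <<'E'
from h import *
t=UV(read_state()['eef_pos']);print(t, "after +y was:",UV([0.6446,0.1,0.1]))
E
```

```text
16.7167 [-0.01   0.192 -0.698  0.11   0.121 -0.179] [0.6464 0.0966 0.1031] 0.0097 F [-9.6 -1.1 -1.8] tilt 33.36 az 12.1 yaz 101.79 yz 0.0033
[ 0.65255306 -0.03644796  0.10312624] after +y was: [ 0.65148575 -0.03279441  0.1       ]
```

Emit:
apply_moves --series '[{"x": -0.05,"y": 0.25,"z": -0.08,"turn": 0,"fingers": 0.5},{"x": 0.28,"y": 0.25,"z": -0.3,"turn": 0,"fingers": 0.5},{"x": 0.6,"y": 0.25,"z": -0.5,"turn": 0,"fingers": 0.5},{"x": 0.9,"y": 0.25,"z": -0.7,"turn": 0,"fingers": 0.5},{"x": 1.1,"y": 0.25,"z": -0.85,"turn": 0,"fingers": 0.5},{"x": 1.1,"y": 0.25,"z": -0.85,"turn": 0,"fingers": 0.5},{"x": 1.1,"y": 0.25,"z": -0.85,"turn": 0,"fingers": 0.5}]'

```text
clock: 17.3
eef_pos: [0.6464, 0.0986, 0.092]
eef_rot: [-0.048, 0.47, 0.09, 0.877]
force: [-18.6, -4.6, 11.4]
width: 0.0103
```

```bash
python3 st.py
python3 - <<'E'
from h import *
t=UV(read_state()['eef_pos']);print(t)
E
```

```text
17.3 [-0.005  0.208 -0.719  0.068  0.116 -0.175] [0.6464 0.0986 0.092 ] 0.0103 F [-18.6  -4.6  11.4] tilt 33.6 az 11.8 yaz 101.74 yz 0.0011
[ 0.65299615 -0.03454338  0.09201439]
```

Emit:
apply_moves --series '[{"x": 0.2,"y": 0,"z": -0.35,"turn": 0,"fingers": 0.5},{"x": 0.4,"y": 0,"z": -0.5,"turn": 0,"fingers": 0.5},{"x": 0.4,"y": 0,"z": -0.5,"turn": 0,"fingers": 0.5},{"x": 0.4,"y": 0,"z": -0.5,"turn": 0,"fingers": 0.5}]'

```text
clock: 17.63
eef_pos: [0.6463, 0.0985, 0.0913]
eef_rot: [-0.048, 0.467, 0.091, 0.878]
force: [-44.7, -7.1, 47.1]
width: 0.0102
```

```bash
python3 st.py
python3 - <<'E'
from h import *
t=UV(read_state()['eef_pos']);print(t)
E
```

```text
17.6333 [-0.006  0.207 -0.73   0.051  0.118 -0.176] [0.6463 0.0985 0.0913] 0.0102 F [-44.7  -7.1  47.1] tilt 34.04 az 11.8 yaz 101.77 yz 0.0004
[ 0.65289937 -0.0345691   0.09132806]
```

Emit:
apply_moves --series '[{"x": -0.4,"y": 0,"z": 0.4,"turn": 0,"fingers": 0.5},{"x": -0.7,"y": 0,"z": 0.3,"turn": 0,"fingers": 0.5},{"x": -0.7,"y": 0,"z": 0.3,"turn": 0,"fingers": 0.5}]'

```text
clock: 17.88
eef_pos: [0.6463, 0.0983, 0.0951]
eef_rot: [-0.048, 0.468, 0.091, 0.878]
force: [-1.2, 0.1, -3.5]
width: 0.0099
```

```bash
python3 st.py
python3 - <<'E'
from h import *
t=UV(read_state()['eef_pos']);print(t)
E
```

```text
17.8833 [-0.006  0.201 -0.722  0.067  0.118 -0.176] [0.6463 0.0983 0.0951] 0.0099 F [-1.2  0.1 -3.5] tilt 33.9 az 11.9 yaz 101.79 yz 0.0007
[ 0.6528013  -0.03477192  0.09514513]
```

Emit:
apply_moves --series '[{"x": 0.3,"y": 0,"z": -0.2,"turn": 0,"fingers": 0.5},{"x": 0.55,"y": 0,"z": -0.37,"turn": 0,"fingers": 0.5},{"x": 0.55,"y": 0,"z": -0.37,"turn": 0,"fingers": 0.5},{"x": 0.55,"y": 0,"z": -0.37,"turn": 0,"fingers": 0.5}]'

```text
clock: 18.22
eef_pos: [0.6464, 0.0982, 0.0915]
eef_rot: [-0.048, 0.466, 0.091, 0.879]
force: [-34.6, -6.3, 34.9]
width: 0.01
```

```bash
python3 st.py
python3 - <<'E'
from h import *
t=UV(read_state()['eef_pos']);print(t)
E
```

```text
18.2167 [-0.006  0.206 -0.73   0.05   0.118 -0.176] [0.6464 0.0982 0.0915] 0.01 F [-34.6  -6.3  34.9] tilt 34.08 az 11.8 yaz 101.77 yz 0.0002
[ 0.65290332 -0.0349057   0.0914613 ]
```

Emit:
apply_moves --series '[{"x": -0.25,"y": 0,"z": 0.1,"turn": 0,"fingers": 0.5},{"x": -0.25,"y": 0,"z": 0.1,"turn": 0,"fingers": 0.5},{"x": -0.25,"y": 0,"z": 0.1,"turn": 0,"fingers": 3},{"x": -0.25,"y": 0,"z": 0.1,"turn": 0,"fingers": 4},{"x": -0.25,"y": 0,"z": 0.1,"turn": 0,"fingers": 4},{"x": -0.25,"y": 0,"z": 0.1,"turn": 0,"fingers": 4}]'

```text
clock: 18.72
eef_pos: [0.6476, 0.098, 0.0918]
eef_rot: [-0.048, 0.467, 0.091, 0.878]
force: [0.3, -0.2, 0.3]
width: 0.04
```

Emit:
apply_moves --series '[{"x": -3,"y": 0,"z": 0,"turn": 0,"fingers": 4},{"x": -6,"y": 0,"z": 0,"turn": 0,"fingers": 4},{"x": -10,"y": 0,"z": -1,"turn": 0,"fingers": 4.5},{"x": -12,"y": 0,"z": -5,"turn": 0,"fingers": 4.5},{"x": -12,"y": 0,"z": -8,"turn": 0,"fingers": 4.5},{"x": -12,"y": 0,"z": -8,"turn": 0,"fingers": 4.5}]'

```text
clock: 19.22
eef_pos: [0.5042, 0.0711, 0.1374]
eef_rot: [-0.047, 0.474, 0.091, 0.874]
force: [-3.3, 0.5, -2.5]
width: 0.0451
```

```bash
python3 st.py
python3 - <<'E'
from h import *
t=UV(read_state()['eef_pos']);print(t)
a=imaging.snapshot("scene");cv2.imwrite("pics/sc6.png",a)
b=imaging.snapshot("top");cv2.imwrite("pics/top6.png",b)
c=cv2.resize(a[150:240,170:260],None,fx=4,fy=4,interpolation=cv2.INTER_CUBIC)
for l in cv2.createLineSegmentDetector().detect(cv2.cvtColor(c,cv2.COLOR_BGR2GRAY))[0][:,0]:
    q=(l.reshape(2,2)+.5)/4-.5+[170,150]
    if np.hypot(*(q[1]-q[0]))>8: print(q.round(1).tolist())
o=np.array([.6858,-.0345,.0695])
q=[W(*(o+np.array(d)/1e3)) for d in([-5,-51.5,72],[0,-51.5,72],[-5,51.5,72],[-5,-51.5,0],[0,-51.5,0],[-117,-35,12],[-117,35,12],[-117,-35,0],[0,-51.5,75],[-5,-51.5,75])]
print(proj("scene",q).round(1).tolist())
cv2.imwrite("pics/c9.png",cv2.resize(a[140:240,170:270],None,fx=6,fy=6,interpolation=cv2.INTER_CUBIC))
E
```

```text
19.2167 [-0.092 -0.146 -0.932  0.23   0.164 -0.248] [0.5042 0.0711 0.1374] 0.0451 F [-3.3  0.5 -2.5] tilt 33.05 az 12.1 yaz 101.7 yz 0.0046
[ 0.50814427 -0.03264513  0.13742954]
[[199.9, 193.0], [198.8, 182.8]]
[[199.4, 172.5], [209.5, 173.9]]
[[238.0, 206.2], [247.4, 207.9]]
[[209.0, 160.1], [222.7, 163.9]]
[[240.3, 221.1], [234.2, 230.3]]
[[237.3, 168.1], [248.1, 170.9]]
[[180.2, 152.1], [195.4, 156.3]]
[[209.8, 161.9], [210.3, 172.9]]
[[178.2, 211.0], [169.8, 217.6]]
[[232.9, 178.5], [234.3, 200.1]]
[[250.4, 191.9], [249.4, 181.6]]
[[236.8, 162.9], [235.9, 149.7]]
[[171.6, 213.4], [182.0, 205.7]]
[[237.0, 168.8], [237.1, 178.2]]
[[248.0, 209.8], [241.4, 219.4]]
[[233.5, 228.0], [238.9, 220.2]]
[[222.8, 149.8], [222.8, 158.8]]
[[233.4, 201.2], [223.4, 199.4]]
[[245.9, 179.7], [238.4, 177.1]]
[[211.0, 219.5], [218.0, 210.1]]
[[206.3, 207.3], [204.9, 194.8]]
[[222.7, 173.7], [211.2, 170.1]]
[[197.4, 206.2], [190.3, 214.7]]
[[194.1, 165.1], [177.3, 160.7]]
[[217.9, 227.9], [213.3, 234.9]]
[[232.5, 179.0], [233.2, 178.1], [197.7, 173.3], [233.7, 202.0], [234.4, 201.1], [210.6, 219.1], [186.1, 214.3], [210.9, 223.0], [233.1, 177.1], [232.4, 178.0]]
```

View pics/c9.png

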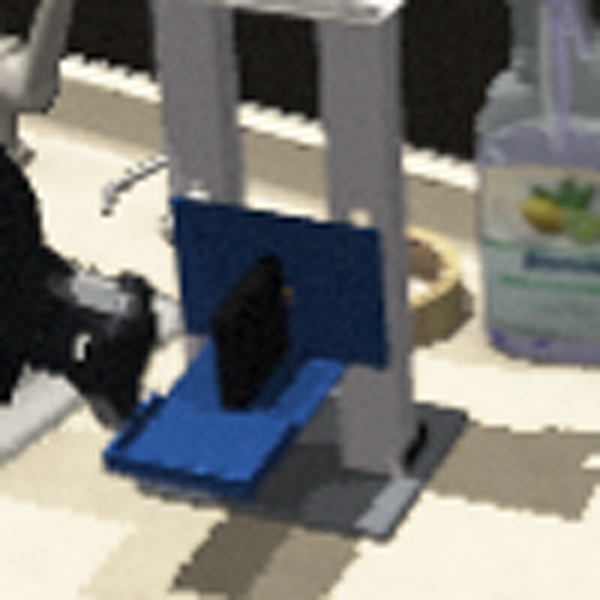

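The bracket hangs home: the brass pin is visible in the window at crop (287,292), and the plate edges fall where the home pose predicts. Next is the red bottle.

```bash
python3 -c "
from h import *
gow(.5136,-.4061,.17)"
```

```text
shift [ -2.39 -37.13   1.19] yaz 101.72 turn 0.02 toolx [ 0.544  0.114 -0.831]
```

Emit:
apply_moves --grip_force 25 --series '[{"x": -4,"y": 0,"z": 0,"turn": 0,"fingers": 5},{"x": -4,"y": -8,"z": 0,"turn": 0,"fingers": 5},{"x": -2.4,"y": -37.1,"z": 1.2,"turn": 0,"fingers": 5},{"x": -2.4,"y": -37.1,"z": 1.2,"turn": 0,"fingers": 5},{"x": -2.4,"y": -37.1,"z": 1.2,"turn": 0,"fingers": 5},{"x": -2.4,"y": -37.1,"z": 1.2,"turn": 0,"fingers": 5},{"x": -2.4,"y": -37.1,"z": 1.2,"turn": 0,"fingers": 5},{"x": -2.4,"y": -37.1,"z": 1.2,"turn": 0,"fingers": 5},{"x": -2.4,"y": -37.1,"z": 1.2,"turn": 0,"fingers": 5},{"x": -2.4,"y": -37.1,"z": 1.2,"turn": 0,"fingers": 5},{"x": -2.4,"y": -37.1,"z": 1.2,"turn": 0,"fingers": 5},{"x": -2.4,"y": -37.1,"z": 1.2,"turn": 0,"fingers": 5},{"x": -2.4,"y": -37.1,"z": 1.2,"turn": 0,"fingers": 5}]'

```text
clock: 20.4
eef_pos: [0.5893, -0.294, 0.173]
eef_rot: [-0.048, 0.467, 0.09, 0.878]
force: [-0.2, 0.1, -0.4]
width: 0.0497
```

```bash
python3 st.py
python3 - <<'E'
from h import *
print(UV(read_state()['eef_pos']))
gow(.5136,-.4061,.11);gow(.5136,-.4061,.0322)
a=imaging.snapshot("scene");cv2.imwrite("pics/sc7.png",a)
h=cv2.cvtColor(a,cv2.COLOR_BGR2HSV);N,_,s,c=cv2.connectedComponentsWithStats(cv2.inRange(h,(0,150,70),(5,255,255)))
print([(s[k].tolist(),c[k].round(1)) for k in range(1,N) if s[k][4]>20])
b=W(.499,-.4061,0);print("bottle pred px z0,.065,.078",proj("scene",[b,b+[0,0,.065],b+[0,0,.078]]).round(1).tolist())
E
```

```text
20.4 [-0.803  0.246 -0.378  0.602  0.492 -0.921] [ 0.5893 -0.294   0.173 ] 0.0497 F [-0.2  0.1 -0.4] tilt 33.99 az 11.7 yaz 101.76 yz -0.0004
[ 0.5174163  -0.4073985   0.17297534]
shift [ 5.01  0.13 -3.84] yaz 101.76 turn 0.06 toolx [ 0.547  0.114 -0.829]
shift [11.46  0.14 -8.19] yaz 101.76 turn 0.06 toolx [ 0.547  0.114 -0.829]
[([98, 134, 6, 6, 23], array([100.9, 137.2])), ([332, 265, 10, 12, 88], array([336.5, 271.3])), ([252, 333, 22, 8, 115], array([263.4, 335.9]))]
bottle pred px z0,.065,.078 [[333.9, 290.4], [336.3, 268.9], [336.8, 264.4]]
```

Emit:
apply_moves --series '[{"x": 2.5,"y": 0.13,"z": -2.3,"turn": 0,"fingers": 5},{"x": 5,"y": 0.13,"z": -3.8,"turn": 0,"fingers": 5},{"x": 8,"y": 0.13,"z": -5.9,"turn": 0,"fingers": 5},{"x": 11.4,"y": 0.13,"z": -8.2,"turn": 0,"fingers": 5},{"x": 11.4,"y": 0.13,"z": -8.2,"turn": 0,"fingers": 5},{"x": 11.4,"y": 0.13,"z": -8.2,"turn": 0,"fingers": 5},{"x": 11.4,"y": 0.13,"z": -8.2,"turn": 0,"fingers": 5}]'

```text
clock: 21.03
eef_pos: [0.5848, -0.2926, 0.0346]
eef_rot: [-0.049, 0.466, 0.091, 0.879]
force: [1.1, -0.6, 0.2]
width: 0.05
```

```bash
python3 st.py
python3 - <<'E'
from h import *
print(UV(read_state()['eef_pos']))
gow(.5136,-.4061,.0322)
E
```

```text
21.0333 [-0.808  0.406 -0.574  0.247  0.495 -0.927] [ 0.5848 -0.2926  0.0346] 0.05 F [ 1.1 -0.6  0.2] tilt 34.06 az 11.7 yaz 101.84 yz -0.0014
[ 0.51336445 -0.40510394  0.03460526]
shift [ 0.21 -0.1  -0.12] yaz 101.84 turn 0.14 toolx [ 0.548  0.114 -0.828]
```

Emit:
apply_moves --grip_force 25 --series '[{"x": 0.2,"y": -0.1,"z": -0.1,"turn": 0,"fingers": 3.5},{"x": 0.2,"y": -0.1,"z": -0.1,"turn": 0,"fingers": 2.4},{"x": 0.2,"y": -0.1,"z": -0.1,"turn": 0,"fingers": 2.4},{"x": 0.2,"y": -0.1,"z": -0.1,"turn": 0,"fingers": 2.4},{"x": 0.2,"y": -0.1,"z": -0.1,"turn": 0,"fingers": 2.4},{"x": 0.2,"y": -0.1,"z": -0.1,"turn": 0,"fingers": 2.4}]'

```text
clock: 21.53
eef_pos: [0.5853, -0.2949, 0.0317]
eef_rot: [-0.049, 0.466, 0.09, 0.879]
force: [1.0, -1.4, 3.7]
width: 0.0239
```

```bash
python3 st.py
python3 - <<'E'
from h import *
print(UV(read_state()['eef_pos']))
gow(.5136,-.4061,.20)
E
```

```text
21.5333 [-0.81   0.412 -0.574  0.24   0.495 -0.928] [ 0.5853 -0.2949  0.0317] 0.0239 F [ 1.  -1.4  3.7] tilt 34.06 az 11.5 yaz 101.75 yz -0.0025
[ 0.51329081 -0.40748802  0.03174596]
shift [-13.92   0.1    9.45] yaz 101.75 turn 0.05 toolx [ 0.549  0.112 -0.828]
```

Emit:
apply_moves --grip_force 25 --series '[{"x": 0,"y": 0,"z": 0,"turn": 0,"fingers": 1.8},{"x": 0,"y": 0,"z": 0,"turn": 0,"fingers": 1.5},{"x": 0,"y": 0,"z": 0,"turn": 0,"fingers": 1.5}]'

```text
clock: 21.78
eef_pos: [0.5855, -0.2951, 0.0318]
eef_rot: [-0.049, 0.466, 0.09, 0.879]
force: [-0.6, -1.4, 5.5]
width: 0.0222
```

```bash
python3 st.py
```

```text
21.7833 [-0.81   0.412 -0.574  0.24   0.495 -0.928] [ 0.5855 -0.2951  0.0318] 0.0222 F [-0.6 -1.4  5.5] tilt 34.09 az 11.5 yaz 101.75 yz -0.0026
```

Emit:
apply_moves --grip_force 35 --series '[{"x": 0,"y": 0,"z": 0,"turn": 0,"fingers": 1.5},{"x": -1.2,"y": 0,"z": 0.8,"turn": 0,"fingers": 1.5},{"x": -3,"y": 0,"z": 2,"turn": 0,"fingers": 1.5},{"x": -5.5,"y": 0,"z": 3.7,"turn": 0,"fingers": 1.5},{"x": -8,"y": 0,"z": 5.4,"turn": 0,"fingers": 1.5},{"x": -11,"y": 0,"z": 7.4,"turn": 0,"fingers": 1.5},{"x": -14,"y": 0,"z": 9.4,"turn": 0,"fingers": 1.5},{"x": -14,"y": 0,"z": 9.4,"turn": 0,"fingers": 1.5},{"x": -14,"y": 0,"z": 9.4,"turn": 0,"fingers": 1.5}]'

```text
clock: 22.53
eef_pos: [0.5848, -0.2947, 0.2013]
eef_rot: [-0.05, 0.466, 0.09, 0.879]
force: [-0.4, -0.0, -1.3]
width: 0.0219
```

```bash
python3 st.py
python3 - <<'E'
from h import *
print(UV(read_state()['eef_pos']))
a=imaging.snapshot("scene");cv2.imwrite("pics/sc8.png",a)
cv2.imwrite("pics/c10.png",cv2.resize(a[170:330,270:400],None,fx=3.6,fy=3.6,interpolation=cv2.INTER_CUBIC))
E
```

```text
22.5333 [-0.81   0.216 -0.338  0.671  0.494 -0.928] [ 0.5848 -0.2947  0.2013] 0.0219 F [-0.4 -0.  -1.3] tilt 34.06 az 11.5 yaz 101.76 yz -0.0034
[ 0.51293509 -0.4071776   0.20134173]
```

View pics/c10.png

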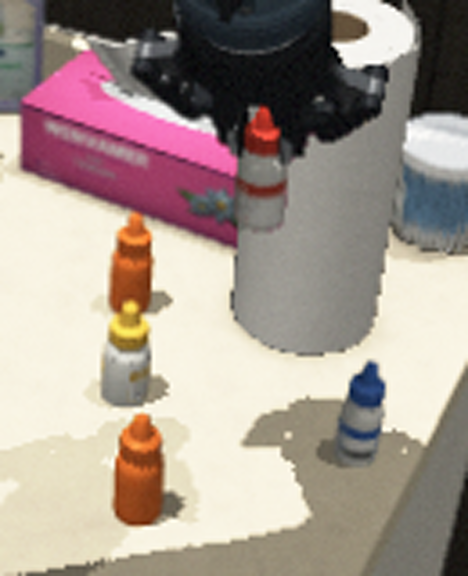

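Run:
```python
from h import *
b=W(.499,-.4072,.1695);print(proj("scene",[b,b+[0,0,.078]]).round(1).tolist(),"seen bottom centre ~(342.8,232.5) tip (343.3,200.5)")
gow(.53,-.0348,.16);gow(.6098,-.0348,.15);gow(.6098,-.0348,.1085)
```

```text
[[340.9, 230.7], [344.2, 198.8]] seen bottom centre ~(342.8,232.5) tip (343.3,200.5)
shift [ 4.24 37.09 -0.64] yaz 101.75 turn 0.05 toolx [ 0.546  0.114 -0.83 ]
shift [ 9.52 37.09  5.43] yaz 101.75 turn 0.05 toolx [ 0.546  0.114 -0.83 ]
shift [12.97 37.08  3.11] yaz 101.75 turn 0.05 toolx [ 0.546  0.114 -0.83 ]
```

Emit:
apply_moves --series '[{"x": 4.2,"y": 37,"z": -0.6,"turn": 0,"fingers": 1.5},{"x": 4.2,"y": 37,"z": -0.6,"turn": 0,"fingers": 1.5},{"x": 4.2,"y": 37,"z": -0.6,"turn": 0,"fingers": 1.5},{"x": 4.2,"y": 37,"z": -0.6,"turn": 0,"fingers": 1.5},{"x": 4.2,"y": 37,"z": -0.6,"turn": 0,"fingers": 1.5},{"x": 4.2,"y": 37,"z": -0.6,"turn": 0,"fingers": 1.5},{"x": 4.2,"y": 37,"z": -0.6,"turn": 0,"fingers": 1.5},{"x": 4.2,"y": 37,"z": -0.6,"turn": 0,"fingers": 1.5},{"x": 4.2,"y": 37,"z": -0.6,"turn": 0,"fingers": 1.5},{"x": 4.2,"y": 37,"z": -0.6,"turn": 0,"fingers": 1.5},{"x": 4.2,"y": 37,"z": -0.6,"turn": 0,"fingers": 1.5},{"x": 7,"y": 37,"z": 2.5,"turn": 0,"fingers": 1.5},{"x": 9.5,"y": 37,"z": 5.4,"turn": 0,"fingers": 1.5},{"x": 9.5,"y": 37,"z": 5.4,"turn": 0,"fingers": 1.5},{"x": 9.5,"y": 37,"z": 5.4,"turn": 0,"fingers": 1.5},{"x": 9.5,"y": 37,"z": 5.4,"turn": 0,"fingers": 1.5}]'

```text
clock: 23.92
eef_pos: [0.603, 0.0869, 0.1479]
eef_rot: [-0.047, 0.469, 0.09, 0.877]
force: [-0.4, -0.1, 0.2]
width: 0.0215
```

```bash
python3 st.py
python3 - <<'E'
from h import *
t=UV(read_state()['eef_pos']);print(t)
a=imaging.snapshot("scene");cv2.imwrite("pics/sc9.png",a)
gow(.6098,-.0348,.1075)
h=cv2.cvtColor(a,cv2.COLOR_BGR2HSV);N,_,s,c=cv2.connectedComponentsWithStats(cv2.inRange(h,(0,150,70),(6,255,255)))
print([(s[k].tolist(),c[k].round(1)) for k in range(1,N) if s[k][4]>8])
b=W(t[0]-.014,t[1],t[2]-.0318);print(proj("scene",[b,b+[0,0,.065],b+[0,0,.078]]).round(1).tolist())
E
```

```text
23.9167 [-0.033  0.044 -0.735  0.217  0.131 -0.196] [0.603  0.0869 0.1479] 0.0215 F [-0.4 -0.1  0.2] tilt 33.69 az 11.7 yaz 101.63 yz 0.001
[ 0.60813294 -0.03718951  0.14786374]
shift [ 3.51  0.22 -2.11] yaz 101.64 turn -0.06 toolx [ 0.544  0.113 -0.832]
[([98, 134, 6, 7, 24], array([100.8, 137.3])), ([90, 136, 5, 5, 19], array([ 92.2, 138.1])), ([36, 156, 11, 7, 26], array([ 41. , 158.7])), ([196, 178, 6, 7, 24], array([197.9, 181.5])), ([198, 191, 9, 3, 17], array([201.8, 192.4])), ([252, 333, 23, 8, 131], array([263.5, 335.9]))]
[[202.4, 200.4], [200.2, 178.2], [199.8, 173.6]]
```

```bash
python3 - <<'E'
import cv2
a=cv2.imread("pics/sc9.png");cv2.imwrite("pics/c11.png",cv2.resize(a[150:230,160:250],None,fx=7,fy=7,interpolation=cv2.INTER_CUBIC))
E
cat > lab.py <<'E'
from h import *
import sys
def lab(f,x0,x1,y0,y1):
    a=cv2.imread(f);h=cv2.cvtColor(a,cv2.COLOR_BGR2HSV).astype(int)
    for y in range(y0,y1):
        r=""
        for x in range(x0,x1):
            H,S,V=h[y,x]
            r+= "K" if V<45 else "R" if (H<8 or H>172) and S>90 else "B" if 95<H<130 and S>110 else "Y" if 18<H<35 and S>120 else "W" if S<45 and V>110 else "g" if S<60 else "."
        print(y,r)
E
python3 - <<'E'
from lab import *
print("cols from 186");lab("pics/sc9.png",186,222,170,212)
E
```

```text
cols from 186
170 KKKKKKKKKKKKKKKKKKKKgKKggKKggggggggg
171 KKKKKKKKKKKKKKKKKKKKKKKggKKggggggggg
172 KKKKKKKKKKKKKKKKKKKKKKKKKKggWggggggg
173 KKKKKKKKKKKKKKKKKKKKKKKKKKgWWWWWWggg
174 KKKKKKKKKKKKKKKKKKKKKKKKKggWWWWWWWWW
175 KKKKKKKKKKKKKKKKKKKKKKKKKKBB..WWWWWW
176 KKKKKKKKKKKKKKKKKKKKKKKKKKBBBBBBBB..
177 KKKKKKKKKKKKKKKKKKKKKKKKKKBBBBBBBBBB
178 gggggKKKKKRRRKKKKKKKKKKKKBBBBBBBBBBB
179 WWgggKKKKKRRRKKKKKKKKKKKKBBBBBBBBBBB
180 WWWWggKKKRRRRRKKKKKKKKKKBBBBBBBBBBBB
181 WWWWggKKKKRRRRgggKKKKKKKBBBBBBBBBBBB
182 WWWWWWgKKKRRRRRgggKKKKKBBBBBKKBBBBBB
183 WWWWWWWgKKRRRRR.gggKKKKBBBKKKKKBBBBB
184 WWWWWWWggK.RRRRRgggKKKKBBBKKKKKBBBBB
185 WWWWWWWWWggWWggWggggKKKBBKKKKKKKBBBB
186 WWWWWWWWWWWWWWWWWgggg.BBKKKKKKKKBBBB
187 WWWWWWggWWWWWWWWWWWgggBKKKKKKKKKBBBB
188 WWWWWWWWWWWWWWWWWWWWggKKKKKKKKK.gBBB
189 WWWWWWWWWWWWWWWWWWWWggKKKKKKKKKK.BBB
190 WWWWWWWWWWWWWWWWWWWgRRKKKKKKKKKK.BBB
191 WWWWWWWWWWW.WWWWWg.RRRKKKKKKKKKKKBBB
192 WWWWWWWWWWWRRRRRRRRRRRKKKKKKKKKKBBBB
193 WWWWWWWWWWWRRRRRRRRR..gKKKKKKKKKBBBB
194 WWWWWWWWWWW.RRRRRR.gWggKKKKKKKKKBBBB
195 WWWWWWWWWWWgWWWWWWWWWggKKKKKKKKKBBBB
196 WWWWWWWWWWWWWWWWWWWWWggKKKKKKKKKKBBB
197 WWWWWWWWWWWWWWWWWWWWgggKKKKKKKKKKBBB
198 WWWWWWWWWWWWWWWWWWWWgggKKKKKKKKKKBBB
199 WWWWWWWWWWWgWWWWWWWWWggKKKKKKKKKBBBB
200 WWWWWWWWWWWgWWWWWWWWWggKKKKKKKKKBBBB
201 WWWWWWWWWWWWWWWWWWWgggKKKKKKKKKBBBBB
202 WWWWWWWWWWWWWWWWWgWg.KKKKKKKKKBBBBBB
203 WWWWWWWWWWWWW.BBBBBBBKKKKKKKKBBBBBBB
204 WWWWWWWWWWWWWBBBBBBBBKKKKKKKBBBBBBBB
205 WWWWWWWWW.WWBBBBBBBBBKKKKKKBBBBBBBBB
206 WWWWWWWWWBBBBBBBBBBBBKKKKKKBBBBBBBBB
207 WWWWWWWWBBBBBBBBBBBBBKKKKKBBBBBBBBBB
208 WWWWWWWBBBBBBBBBBBBBBBBBBBBBBBBBBBBB
209 WWWWWWBBBBBBBBBBBBBBBBBBBBBBBBBBBBBB
210 WWWWWgBBBBBBBBBBBBBBBBBBBBBBBBBBBBBg
211 WWWWgBBBBBBBBBBBBBBBBBBBBBBBBBBBBB.g
```

Emit:
apply_moves --series '[{"x": 1.2,"y": 0.22,"z": -0.7,"turn": 0,"fingers": 1.5},{"x": 2.4,"y": 0.22,"z": -1.4,"turn": 0,"fingers": 1.5},{"x": 3.2,"y": 0.22,"z": -1.95,"turn": 0,"fingers": 1.5},{"x": 3.5,"y": 0.22,"z": -2.1,"turn": 0,"fingers": 1.5},{"x": 3.5,"y": 0.22,"z": -2.1,"turn": 0,"fingers": 1.5},{"x": 3.5,"y": 0.22,"z": -2.1,"turn": 0,"fingers": 1.5}]'

```text
clock: 24.47
eef_pos: [0.6056, 0.0905, 0.1098]
eef_rot: [-0.048, 0.467, 0.09, 0.878]
force: [-0.6, 0.2, -0.4]
width: 0.0216
```

```bash
python3 st.py
python3 - <<'E'
from h import *
t=UV(read_state()['eef_pos']);print(t);gow(.6098,-.0348,.1055)
E
```

```text
24.4667 [-0.025  0.103 -0.795  0.092  0.127 -0.191] [0.6056 0.0905 0.1098] 0.0216 F [-0.6  0.2 -0.4] tilt 33.95 az 11.7 yaz 101.71 yz 0.0002
[ 0.61137624 -0.03418114  0.10984032]
shift [ 0.27 -0.06 -0.37] yaz 101.71 turn 0.01 toolx [ 0.547  0.114 -0.829]
```

Emit:
apply_moves --series '[{"x": 0.2,"y": -0.05,"z": -0.25,"turn": 0,"fingers": 1.5},{"x": 0.35,"y": -0.05,"z": -0.4,"turn": 0,"fingers": 1.5},{"x": 0.4,"y": -0.05,"z": -0.44,"turn": 0,"fingers": 1.5},{"x": 0.4,"y": -0.05,"z": -0.44,"turn": 0,"fingers": 1.5}]'

```text
clock: 24.8
eef_pos: [0.6046, 0.0902, 0.1037]
eef_rot: [-0.048, 0.467, 0.09, 0.878]
force: [-0.4, 0.7, -0.9]
width: 0.0219
```

```bash
python3 st.py
python3 - <<'E'
from h import *
t=UV(read_state()['eef_pos']);print(t);gow(.6098,-.0348,.1055)
E
```

```text
24.8 [-0.026  0.111 -0.806  0.073  0.128 -0.192] [0.6046 0.0902 0.1037] 0.0219 F [-0.4  0.7 -0.9] tilt 33.95 az 11.8 yaz 101.75 yz 0.0002
[ 0.61033063 -0.0342577   0.10374395]
shift [-0.18 -0.05  0.05] yaz 101.75 turn 0.05 toolx [ 0.547  0.114 -0.83 ]
```

Emit:
apply_moves --series '[{"x": 0.17,"y": -0.05,"z": -0.11,"turn": 0,"fingers": 1.5},{"x": 0.17,"y": -0.05,"z": -0.11,"turn": 0,"fingers": 1.5}]'

```text
clock: 24.97
eef_pos: [0.6059, 0.09, 0.1028]
eef_rot: [-0.048, 0.466, 0.091, 0.879]
force: [-1.5, 0.3, 3.8]
width: 0.0217
```

Emit:
apply_moves --series '[{"x": 0.17,"y": 0,"z": -0.11,"turn": 0,"fingers": 1.5},{"x": 0.17,"y": 0,"z": -0.11,"turn": 0,"fingers": 1.5}]'

```text
clock: 25.13
eef_pos: [0.6076, 0.0902, 0.1027]
eef_rot: [-0.048, 0.465, 0.091, 0.88]
force: [-4.9, 0.9, 11.6]
width: 0.0218
```

```bash
python3 st.py
python3 - <<'E'
from h import *
from lab import lab
t=UV(read_state()['eef_pos']);print(t)
cv2.imwrite("pics/sc10.png",imaging.snapshot("scene"));lab("pics/sc10.png",186,216,186,226)
o=np.array([.6858,-.0345,.0735]);b=W(*(o+[-.09,0,0]));print(proj("scene",[b,b+[0,0,.078]]).round(1))
E
```

```text
25.1333 [-0.026  0.117 -0.809  0.059  0.13  -0.193] [0.6076 0.0902 0.1027] 0.0218 F [-4.9  0.9 11.6] tilt 34.3 az 11.8 yaz 101.8 yz -0.0003
[ 0.61323544 -0.03488964  0.10269618]
186 KKKKKKKKKKKKKKKKKKKKKKKKgggKKK
187 KKKKKKKKKKKKKKKKKKKKKKKKgggKKK
188 KKKKKKKKKKKKKKKKKKKKKKKKKKKKKK
189 KKKKKKKKKKKKKKKKKKKKKKKKKKKKKK
190 KKKKKKKKKKKKKKKKKKKKKKKKKKKKKK
191 gKKKKKKKKKKKKKKKKKKKKKKKKKKKKK
192 WgKKKKKKKKKKKKKKKKKKKKKKKKKKKK
193 WWgggggKKKKRRRKKKKKKKKKKKKKKKK
194 WWWWWggKKKKRRRRKKKKKKKKKKKKKKK
195 WWWWWWgKKKKRRRRRKKKKKKKKKKKKKK
196 WWWWWWWgKKKRRRRRKgKKKKKKKKKKKK
197 WWWWWWWWgKKKRRRR.gggKKKKKKKKKK
198 WWWWWWWWWgKKRRRRRgggKKKKKKKKKK
199 WWWWWWWWWWggggRRRggggKKKKKKKKK
200 WWWWWWWWWWWWWWWWWWggggKKKKKKKK
201 WWWWWWWWWWWWWWWWWWWggggKKKKKKK
202 WWWWWWWWWWWWWWWWWWWWWggKKKKKKK
203 WWWWWWWWWWWWWWWWWWWWWggKKKKKKB
204 WWWWWWWWWWWggWWWWWWWWgRKKKKKBB
205 WWWWWWWWWWWW.WWWWWWgRRRKKKKBBB
206 WWWWWWWWWBB.RRRRRRRRRRRKKKKBBB
207 WWWWWWWWBBB..RRRRRRRRR.gKKBBBB
208 WWWWWWWBBBBBg.RRRRRR.gggBBBBBB
209 WWWWWWWBBBBB.WWgggWWWWgBBBBBBB
210 WWWWWgBBBBBBgWWWWWWWWWggBBBBBB
211 WWWWWBBBBBBB.gWWWWWWWgggBBBBBB
212 WWWWBBBBBBBB.WWWWWWWWgggBBBBBB
213 WWW.BBBBBBBBgWWWWWWWWgggBBBBBB
214 WW.BBBBBBBBBggWWWWWWWWg.BBBBBB
215 WWBBBBBBBBBBBggWWWWWgggBBBBBBB
216 WWBBBBBBBBBBBB.ggggggBBBBBBBBB
217 WWBBBBBBBBBBBBBBBBBBBBBBBBBBBB
218 WWgBBBBBBBBBBBBBBBBBBBBBBBBBBB
219 WWWWWg.BBBBBBBBBBBBBBBBBBBBBBg
220 WWWWWgWg....BBBBBBBBBBBBBBBBgg
221 WWWWWWWgggggg....BBBBBBBBBB.gg
222 WWWWWWWWgWWggggggg..BBBBBBBggg
223 WWWWWWWWWWggggWWgggggg..BBgggg
224 WWWWWWWWWWWWWWWgggWWWggggggggg
225 WWWgWWWWWWWWWWWWWWWWWggggggggg
[[203.  213.8]
 [200.5 188. ]]
```

Emit:
apply_moves --series '[{"x": -0.2,"y": 0,"z": 0.05,"turn": 0,"fingers": 1.5},{"x": -0.2,"y": 0,"z": 0.05,"turn": 0,"fingers": 1.5},{"x": -0.2,"y": 0,"z": 0.05,"turn": 0,"fingers": 2.6},{"x": -0.2,"y": 0,"z": 0.05,"turn": 0,"fingers": 3.4},{"x": -0.2,"y": 0,"z": 0.05,"turn": 0,"fingers": 4.5},{"x": -0.2,"y": 0,"z": 0.05,"turn": 0,"fingers": 5},{"x": -0.2,"y": 0,"z": 0.05,"turn": 0,"fingers": 5}]'

```text
clock: 25.77
eef_pos: [0.6038, 0.0896, 0.1011]
eef_rot: [-0.048, 0.468, 0.09, 0.878]
force: [-0.1, -0.1, 0.5]
width: 0.0501
```

```bash
python3 st.py
python3 - <<'E'
from h import *
from lab import lab
t=UV(read_state()['eef_pos']);print(t)
cv2.imwrite("pics/sc11.png",imaging.snapshot("scene"));lab("pics/sc11.png",186,216,186,220)
E
```

```text
25.7667 [-0.027  0.114 -0.811  0.067  0.129 -0.194] [0.6038 0.0896 0.1011] 0.0501 F [-0.1 -0.1  0.5] tilt 33.9 az 11.8 yaz 101.75 yz 0.0003
[ 0.60945434 -0.03472577  0.10110281]
186 KKKKKKKKKKKKKKKKKKKKKKKKggKKKK
187 KKKKKKKKKKKKKKKKKKKKKKKKggKKKK
188 KKKKKKKKKKKKKKKKKKKKKKgKKKKKKK
189 KKKKKKKgKKKKKRKKKKKKKggKKKKKKK
190 KKKKKKWWgKKKKKKKKKKKKKKKKKKKKK
191 KKKKKKKWWggKKKKKKKKKKKKKKKKKKK
192 gKKKKKKKWWWgKKKKKKKKKKKKKKKKKK
193 gKKKKKKgWWWWRKKKKKKKKKKKKKKKKK
194 gKKKKKKWWWgRRRRRRKKKKKKKKKKKKK
195 gKKKKKKWWW.RRRRRRRKKKKKKKKKKKK
196 WgKKKKgWWWgRRRRRRRRKKKKKKKKKKK
197 WWgKKKWWWW.RRRRRRRRRKKKKKKKKKK
198 WWWgKKWWWW.RRRRRRRRRgggKKKKKKK
199 WWWWWWWWWWW.RRRRRRRgggggKKKKKK
200 WWWWWWWWWWWW.RRRR.WWWggggKKKKK
201 WWWWWWWWWWWWWWWWWWWWWgggggKKKK
202 WWWWWWWWWWWWWWWWWWWWWgggggKKKK
203 WWWWWWWWWWWWWWWWWWWWWgKKKKKKKB
204 WWWWWWWWWWWWWWWWWWWWWg.KKKKKKB
205 WWWWWWWWW..WWWWWWWWWWRRKKKKKBB
206 WWWWWWWWWBBggWWWWWg.RRRKKKKBBB
207 WWWWWWWWBBB.RRRRRRRRRRRKKKBBBB
208 WWWWWWWBBBB.RRRRRRRRR.g.BBBBBB
209 WWWWWWBBBBBB.RRRRRR.WggBBBBBBB
210 WWWWWWBBBBBBggWWgWWWWggBBBBBBB
211 WWWWWBBBBBBBgWWWWWWWWgg.BBBBBB
212 WWWWBBBBBBBBggWWWWWWggg.BBBBBB
213 WWWBBBBBBBBBgWWWWWWWWgg.BBBBBB
214 WW.BBBBBBBBBgWWWWWWWWgg.BBBBBB
215 W.BBBBBBBBBBggWWWWWWgggBBBBBBB
216 WgBBBBBBBBBBBgggggggg.BBBBBBBB
217 WWBBBBBBBBBBBBB.....BBBBBBBBBB
218 WWggBBBBBBBBBBBBBBBBBBBBBBBBBK
219 WWWWWWg.BBBBBBBBBBBBBBBBBBBBBg
```

Emit:
apply_moves --series '[{"x": -1,"y": 0,"z": 0,"turn": 0,"fingers": 5},{"x": -2.5,"y": 0,"z": 0,"turn": 0,"fingers": 5},{"x": -5,"y": 0,"z": 0,"turn": 0,"fingers": 5},{"x": -8,"y": 0,"z": 0,"turn": 0,"fingers": 5},{"x": -11,"y": 0,"z": 0,"turn": 0,"fingers": 5},{"x": -14,"y": 0,"z": -1,"turn": 0,"fingers": 5},{"x": -16,"y": 0,"z": -2,"turn": 0,"fingers": 5},{"x": -16,"y": 0,"z": -2,"turn": 0,"fingers": 5},{"x": -16,"y": 0,"z": -2,"turn": 0,"fingers": 5},{"x": -16,"y": 0,"z": -2,"turn": 0,"fingers": 5}]'

```text
clock: 26.65
eef_pos: [0.5006, 0.0679, 0.2235]
eef_rot: [-0.048, 0.467, 0.09, 0.878]
force: [-0.4, 0.3, -0.2]
width: 0.0502
```

```bash
python3 st.py
python3 - <<'E'
from h import *
from lab import lab
a=imaging.snapshot("scene");b=imaging.snapshot("top")
cv2.imwrite("pics/sc12.png",a);cv2.imwrite("pics/top12.png",b)
lab("pics/sc12.png",194,240,174,222)
o=np.array([.6858,-.0345,.0695])
q=[W(*(o+np.array(d)/1e3)) for d in([-90,0,4],[-90,0,82],[0,-51.5,72],[0,-51.5,0],[0,0,30])];print("pred: bottle base, tip, plate TR, BR, pin",proj("scene",q).round(1).tolist())
for n,i in(("scene",a),("top",b)):
    h=cv2.cvtColor(i,cv2.COLOR_BGR2HSV)
    for nm,lo,hi in(("red",(0,150,90),(5,255,255)),("yellow",(20,120,90),(35,255,255)),("blue",(100,120,40),(125,255,255))):
        N,_,s,c=cv2.connectedComponentsWithStats(cv2.inRange(h,lo,hi))
        print(n,nm,[(s[k][4],c[k].round(1)) for k in range(1,N) if s[k][4]>12 and c[k][0]>150])
E
```

```text
26.65 [-0.104 -0.264 -0.78   0.484  0.171 -0.259] [0.5006 0.0679 0.2235] 0.0502 F [-0.4  0.3 -0.2] tilt 34.0 az 11.7 yaz 101.75 yz -0.0001
174 WWWWWBBBBBBBBBB.gWWWWWWWWWWWWgWgWWWWWWWWgggWgg
175 WWWWWBBBBBBBBBBBBBB.g.WWWWWWWWWWWgWgWWWggggWgg
176 WWWWWBBBBBBBBBBBBBBBBBBBBB..WWWWggWggWgWgggWgg
177 WWWWWBBBBBBBBBBBBBBBBBBBBBBBBBBBBBgWgWgggggWg.
178 WWWWWBBBBBBBBBBBBBBBBBBBBBBBBBBBBBBBBBBggggg..
179 WWWWgBBBBBBBBBBBBBBBBBBBBBBBBBBBBBBBBBBggggg..
180 WWWggBBBBBBBBBBBBBBBBBBBBBBBBBBBBBBBBBBggggg..
181 WWWWW.BBBBBBBBBBBBBBBBBBBBBBBBBBBBBBBBBggggg..
182 WWWWWgBBBBBBBBBBBBBKKKBBBBBBBBBBBBBBBBB.gggg..
183 WWWWWWBBBBBBBBBBBBKKKKKKBBBBBBBBBBBBBBB.gggg..
184 WWWWWWBBBBBBBBBBBBKKKKKKBBBBBBBBBBBBBBB.gggg..
185 WWWWWWBBBBBBBBBBBKKKKKKKBBBBBBBBBBBBBBB.gggg..
186 WWWWWWBBBBBBBBBBKKKKKKKKBBBBBBBBBBBBBBB.ggggWg
187 WWWWWWBBBBBBBBBKKKKKKKKKBBBBBBBBBBBBBBBBggggWW
188 WWWWWg..BBBBBBKKKKKKKKK.gBBBBBBBBBBBBBBBggggWW
189 WWWWRRRR.BBBBKKKKKKKKKKK.BBBBBBBBBBBBBBBggggg.
190 WWWW.RRRRBBBBKKKKKKKKKKKBBBBBBBBBBBBBBBBgggg..
191 WWWWgRRRR.BBKKKKKKKKKKKKKBBBBBBBBBBBBBBBgggg..
192 WWWWgRRRRR..KKKKKKKKKKKKBBBBBBBBBBBBBBB
[... 1566 characters left out ...]
.2, 178.1], [234.4, 201.1], [216.6, 188.7]]
scene red [(np.int32(69), array([200.8, 194.9])), (np.int32(130), array([263.5, 335.9]))]
scene yellow [(np.int32(24), array([260.3, 175.1])), (np.int32(99), array([305.5, 260.8]))]
scene blue [(np.int32(947), array([214.3, 195.4])), (np.int32(82), array([371.5, 277.3])), (np.int32(17), array([369.8, 290.2]))]
top red [(np.int32(208), array([491.7, 196.8])), (np.int32(54), array([198.8, 188.4])), (np.int32(56), array([317.2, 268.8]))]
top yellow [(np.int32(71), array([314.3, 195.7])), (np.int32(16), array([176.8, 250.6])), (np.int32(25), array([169. , 268.5]))]
top blue [(np.int32(486), array([201.9, 180.5])), (np.int32(23), array([368.8, 187.7]))]
```

```bash
python3 -c "
from bench import ctrl
print(ctrl.close_job())"
```

```text
the job is handed in; nothing more can be done
None
```

The bracket is mounted and the red-capped bottle is standing in its tray. I handed the job in at about 27 s of the 54 s allowed; no verdict is reported.

**What I did**
- **Bracket yaw:** I gripped the bracket with the tool vertical, turned it to the rack's yaw (11.7°) and set it down.
- **Tool lean:** The moves have no pitch axis. I got a 34° lean by commanding poses above the arm's reach, then re-gripped the rib.
- **Mounting:** I put the tabs through the slots and pushed the bracket down to a hard stop.
- **Bottle:** I lifted the red-capped bottle, set it in the tray, let go and drew the arm back.

**What the last checks showed**
- **Tabs:** A sideways wiggle hit a 14 N stop on one side and was free for about 4.7 mm toward the other, which fits tabs inside the slots.
- **Bracket home:** The stop came at about 35–47 N, at the height expected for home. When I eased off before releasing, the tool rose 3.8 mm, so I pushed down again before letting go.
- **Pin:** I saw brass in the window after release, but the pin's position could not be read directly.
- **Bottle in tray:** It stands within about 1 pixel of the predicted upright position at the tray centre.
- **Other bottles:** The yellow and blue caps are at unchanged pixels in both views. I did not move or re-check the orange look-alikes.
- **Robot:** The arm is clear and reads about 0 N.

**What disagreed**
- The gripper closed to 22 mm on the bottle, so it held the cap rather than the 29 mm body.
- The bottle touched the tray floor about 2–3 mm lower than I had computed.
- The two cameras differed by 2–3 mm on the rack's position.
- The picture viewer ran out at 12 views, so the final image checks were done on pixel values only.

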